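# Fit and lock the retaining bar of the jar rack

## Robot

A 7-joint arm with a two-finger parallel gripper is mounted at the origin on the work surface. World frame = base frame: x ahead of the robot, y to its left, z up, the work surface at z = 0. Lengths are in m, angles in rad, forces in N, time in s.
With the tool pointing down it reaches from about 0.4 to 0.85 m from the base axis. Payload 4.5 kg.
Tool frame: the origin (TCP) lies midway between the tips of the shut fingers; the grasp point (between the pads) lies 19 mm behind it; y points along the fingers, x is the direction in which the jaws open and shut, and the axes are right-handed (so a half turn about y gives the same grasp; the last joint's range is limited). The gripper opens to 85 mm and grips with 20 to 120 N. Pads are 22 mm wide; open, the fingers measure 114 mm over their backs; the gripper's body (76 mm by 85 mm) begins 54 mm behind the grasp point. The pads swing forward as they close: fully open they stand 13 mm farther back than shut.
Start: joints at [1.149, 0.689, -0.195, 1.565, 0.157, 0.902, -0.215], TCP at [0.275, -0.561, 0.231] pointing down, gripper open.
Joint ranges: [-3.01, 3.01], [-0.46, 2.08], [-1.47, 1.51], [0.13, 2.56], [-1, 4.14], [0.04, 2.09], [-2.66, 2.66]. Speed limits (rad/s): [2.57, 2.57, 3.14, 3.14, 3.14, 3.14, 3.14].

## Interface

Orientations are given as [roll, pitch, yaw] about the fixed x, y, z axes, in that order (R = Rz(yaw) Ry(pitch) Rx(roll)).
In Python, from rig import ctrl gives the robot as it stands.
- The arm moves only by the tool apply_moves, never from a script. Its argument "rows" is a list of rows, each an object with "dp": the shift along the tool's x, y, z each as a share of 0.5 m, from -1 to 1, a list of three; "angular": the turn, a rotation vector about the tool's x, y, z each as a share of pi/2 rad, from -1 to 1, a list of three. A call has 1 to 10 rows; each row is the pose to reach, as a shift and turn from the pose measured when the call began, along the tool's axes at that moment; what a row does not reach only later rows make up. A row lasts 1/8 s, in which the tool goes at most 62.5 mm and 10.7 degrees, less where a joint would pass 70% of its speed; a pose out of reach is approached as far as the arm can. A call with a number of a shift or a turn outside -1 to 1 is refused whole. A call with a gripper value outside its range is refused whole. "grip" is the closure, from -1 (fully open) to 1 (shut), set as the call begins (left out, the last holds). The fingers move at their own pace and stop on an object; "newtons" is the grip in N (left out, the last holds). Time passes only in rows, so rows that repeat a pose let the fingers close. It gives the time, the measured TCP pose, the force and the opening at its end, in the units of the state.
- ctrl.get_state(): the state, without advancing time (a new reading comes with each control period).
- ctrl.get_image(name): name is "side" or "top"; returns the picture (400x640x3 uint8, blue, green, red); there is no depth.
- ctrl.camera_model(name): a dict with "fx", "fy", "cx", "cy" (pixels), "position" and "attitude" of the camera in the world. Camera axes: x right, y down, z forward; pixel columns grow to the right and rows downward; lengths in m; the calibration is good to about 2 mm. A picture is of the moment at which its call begins. camera_model takes no time and is no camera call.
- ctrl.hand_in(): hands the job in, once; it reports no verdict.
The state is a dict: "t": time; "joint_pos": joint angles; "joint_velocities": joint speeds; "effort": joint torques, N m; "tool_pos": TCP position; "tool_rot": TCP orientation; "ft_force": force on the tool from outside, world axes, zero at the start; "wrist_torque": the same for the moment, N m; "opening": opening from 0.0 (shut) to 1.0 (fully open).
Only numpy, scipy, OpenCV 4.12 (cv2) and the standard library are available. Lean on these libraries where they do the work, as an engineer would, in place of code of your own. Each camera call takes 0.05 s, during which the arm holds its last target.

## Task

Fit the retaining bar in front of the jars: lift the steel bar from its rest and feed it, rounded tip first, straight through the rack's guide tube until the collar on its tail is fully up against the tube's mouth. Then push the locking lever away from you, past its stiff detent, so that it stays in its notch. Leave all the jars standing where they are.

Things in the scene. Friction and masses are not known exactly. Their poses are not given: they have to be found in the camera images.
- rack: Grey jar rack, fixed to the bench. Origin at bench level under the bar's path; +y is the feed direction (guide tube at the -y end, lever at the +y end), +x away from the robot to the jars. Base plate x -35 to 115, y -200 to 220, 12 mm thick. Steel guide tube at y -180 to -90, free span before the jars, open-topped trough at y 67 to 150, lever housing 60 x 45 mm, top z 87, at y 180 mm.
- trough (a point): Middle of the trough's flared entry on the rack (rack x 0, y 67, z 90 mm). The ramped floor and flared sides catch a bar tip up to 12 mm low or aside.
- tube_mouth (a point): Centre of the guide tube's entry mouth (rack x 0, y -180, z 90 mm), axes as the rack: the tube runs from here 90 mm along +y, level. Bore 16 mm, outside diameter 24 mm. Seen as the open end of the steel tube, away from the lever.
- bar: Loose round steel bar, 12 mm diameter, 310 mm long, 0.13 to 0.25 kg, lying level on the rod rest, axis 42 mm above the bench. Origin on its axis at mid-length (balance point 12 mm behind); +x to the rounded leading tip. A dark collar, 22 mm diameter, 12 mm long (x -155 to -143), ends flush with the flat tail. Let go part-way in the tube, the tail droops up to 0.05 rad; it then slides with under 5 N.
- bar_tip (a point): The very end of the bar's rounded tip, bar x +155 mm.
- collar_front (a point): Centre of the collar's front face, bar x -143 mm; this face meets the tube's mouth when the bar is fully home.
- rod_rest: Fixed grey plastic rest for the bar, origin at bench level in its middle, +x along the bar. Base 160 x 60 x 8 mm; two forks 18 mm long and 36 mm wide at x -65 and +65 mm, 48 mm high, with open-topped 18 mm slots (slot floor 36 mm high). Between the forks the bar can be gripped from above.
- lever (a joint): Lever angle, 0 to 0.85 rad. At 0 it leans 0.4 rad towards the robot (rack -x); it grows as the handle is pushed away (rack +x). Starts at 0 to 0.15. Light at first, then a stiffer detent bites at 0.3 (10 to 18 N at the handle near 0.4); pushed past the hump at 0.55 it drops into its notch at 0.8 to 0.85. Let go early, it springs back or stalls on the hump.
- lever_handle (a point): Centre of the lever's black cross handle, 16 mm diameter, 50 mm long along rack y, on a 10 mm stem. It swings about a pivot at rack x 0, y 180, z 75 mm with radius 100 mm, so it goes from rack x -39 mm to about +43 mm, at z 165 to 175 mm. It can be pushed with closed fingers.
- jar0: Lidded green glass jar standing in the rack behind the bar's path (66 mm diameter, 101 mm high, on the base plate); origin at the centre of its underside. Leave it standing.
- jar1: Lidded green glass jar standing in the rack behind the bar's path (66 mm diameter, 101 mm high, on the base plate); origin at the centre of its underside. Leave it standing.
- jar2: Lidded green glass jar standing in the rack behind the bar's path (66 mm diameter, 101 mm high, on the base plate); origin at the centre of its underside. Leave it standing.
- jar3: Large lidded green glass jar on the bench beyond the work area (90 mm diameter, 134 mm high); origin at the centre of its underside. Leave it standing.
- jar4: Large lidded green glass jar on the bench beyond the work area (90 mm diameter, 134 mm high); origin at the centre of its underside. Leave it standing.

How it is judged:
By the outcome, as a careful person would: the job done as asked, in the order asked, and still so for the second after the job is handed in, with the robot touching nothing.
It also fails if it takes over 61 s, if anything falls off the work surface, if the arm or the gripper's body presses on something with over 40 N, if the wrist force passes 120 N, or if a joint passes its speed limit or range.

## Working session

There is one attempt and no reset: what is moved stays moved. The work goes in short steps, Python scripts to look and compute and a tool call to move; the robot and the scene stay as the last step left them, time stands still between calls to the robot, and variables do not carry over. Pictures are saved under pics/ and viewed, and the job is handed in when it is done.

Besides the shell and the picture viewer there is one more tool, called after "Emit:" by a JSON object that holds its "op" and its "data". apply_moves: Moves the arm, as the interface text tells. Shift numbers are shares of 0.5 m and turn numbers shares of pi/2 rad, none past 1 either way. Its arguments: {"type":"object","properties":{"rows":{"type":"array","items":{"type":"object","properties":{"dp":{"type":"array","items":{"type":"number"}},"angular":{"type":"array","items":{"type":"number"}}}}},"grip":{"type":"number"},"newtons":{"type":"number"}},"required":["rows"]}

```bash
ls; mkdir -p pics; python3 - <<'E'
from rig import ctrl
import cv2
for n in("side","top"):
    cv2.imwrite(f"pics/{n}0.png",ctrl.get_image(n)); print(ctrl.camera_model(n))
print(ctrl.get_state())
E
```

```text
pics
{'fx': 518.3867694567252, 'fy': 518.3867694567252, 'cx': 316.05233026177893, 'cy': 198.6310444314971, 'position': array([-0.18395751,  0.60502076,  1.26044269]), 'attitude': array([-2.408325  , -0.00538416, -2.28062429])}
{'fx': 390.3961986750869, 'fy': 390.3961986750869, 'cx': 326.54571882250747, 'cy': 199.04976872943743, 'position': array([ 0.47241612, -0.07422844,  1.08495565]), 'attitude': array([-3.00242978,  0.00570407, -1.57396357])}
{'t': 0.1, 'joint_pos': array([ 1.14879442,  0.68991299, -0.19449833,  1.56624663,  0.15729109,
        0.90250903, -0.21511448]), 'joint_velocities': array([-0.00036552, -0.0017322 , -0.00100778, -0.00159796, -0.00058059,
       -0.00109957,  0.00084824]), 'effort': array([-4.14791488e-03, -5.40597224e+01, -1.27134293e+00, -1.58985221e+01,
        9.47914843e-03,  4.37411145e-03,  3.91553158e-05]), 'tool_pos': array([ 0.27480438, -0.56068692,  0.2305539 ]), 'tool_rot': array([-1.57092668,  0.0016824 , -1.11495419]), 'ft_force': array([ 0.13422906, -0.94882487,  0.0366384 ]), 'wrist_torque': array([-0.03723186, -0.02595061, -0.02395783]), 'opening': 1.0004951731970806}
```

View pics/side0.png

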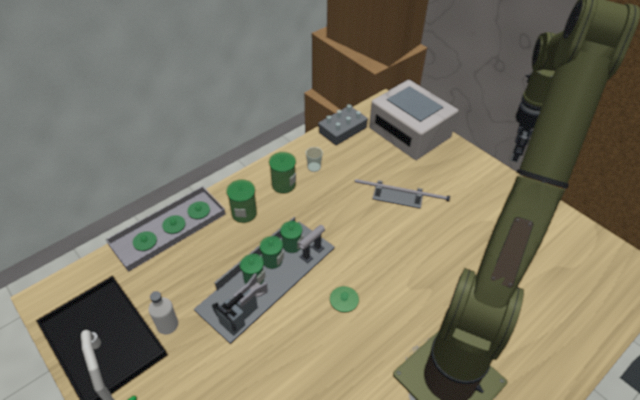

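View pics/top0.png

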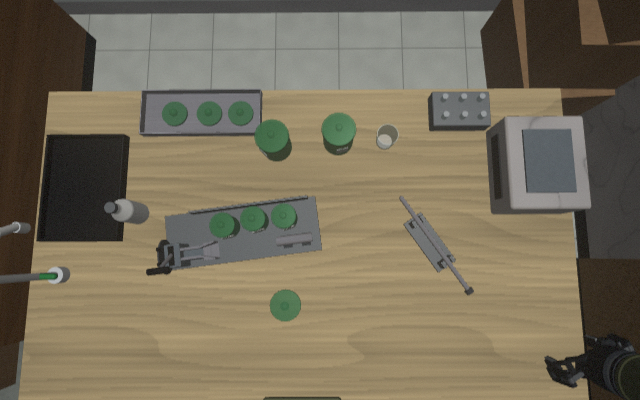

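The side view shows the rack at about (265,280) and the bar on its rest at (402,190). In the top view the rack spans (165..322, 197..270), with the tube at (293,241) and the lever handle at (158,271). The bar runs from its tip at (403,198) to its collar at (469,290). Next I'll zoom in and measure.

```bash
cat > h.py <<'E'
import numpy as np, cv2
from scipy.spatial.transform import Rotation as R
from rig import ctrl
def cam(n):
    m=ctrl.camera_model(n); K=np.array([[m['fx'],0,m['cx']],[0,m['fy'],m['cy']],[0,0,1]])
    return K,R.from_euler('xyz',m['attitude']).as_matrix(),np.array(m['position'])
def back(n,uv,z):
    K,Rm,p=cam(n); d=Rm@np.linalg.solve(K,[uv[0],uv[1],1.]); return p+d*(z-p[2])/d[2]
def proj(n,P):
    K,Rm,p=cam(n); c=(np.atleast_2d(P)-p)@Rm; q=c@K.T; return q[:,:2]/q[:,2:]
def crop(n,im,x0,y0,x1,y1,f,out):
    cv2.imwrite(out,cv2.resize(im[y0:y1,x0:x1],None,fx=f,fy=f,interpolation=cv2.INTER_CUBIC))
E
python3 - <<'E'
from h import *
t=cv2.imread('pics/top0.png'); s=cv2.imread('pics/side0.png')
crop('top',t,140,190,330,290,4,'pics/a1.png')
crop('top',t,390,185,490,305,5,'pics/a2.png')
crop('s',s,190,215,340,345,5,'pics/a3.png')
crop('s',s,345,170,460,220,6,'pics/a4.png')
E
```

```text
(no output)
```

View pics/a1.png

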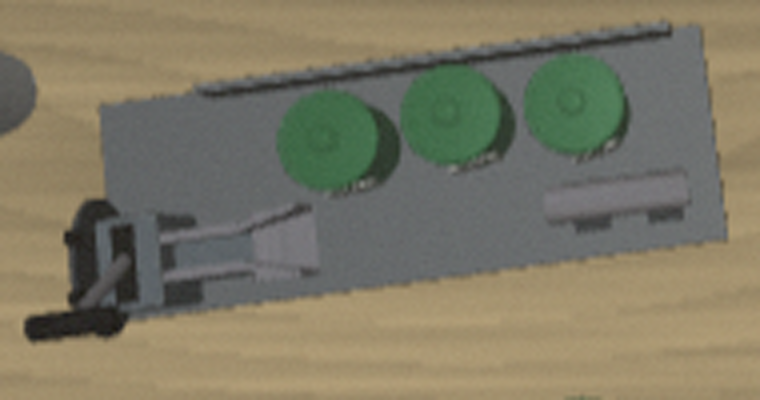

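View pics/a2.png

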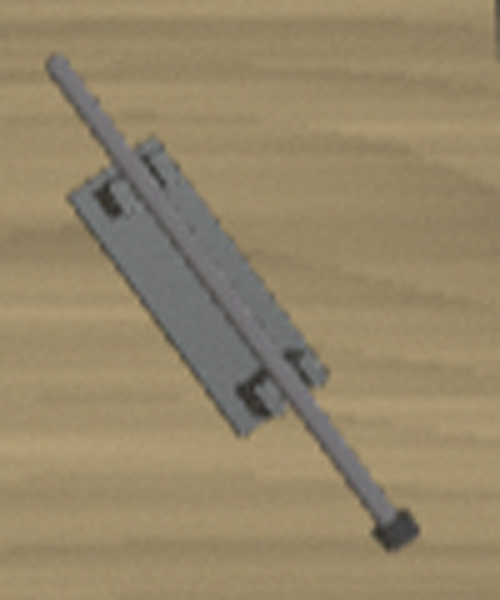

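View pics/a3.png

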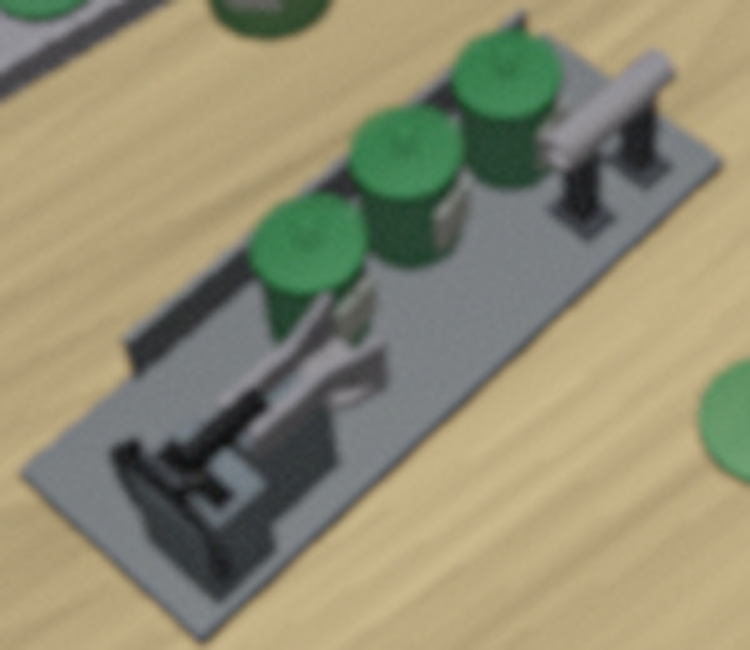

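View pics/a4.png

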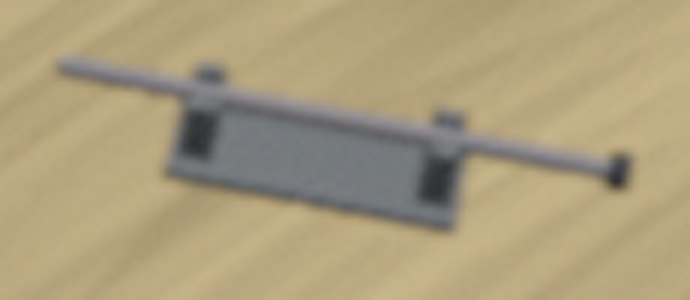

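```bash
cat > fit.py <<'E'
from h import *
from scipy.optimize import least_squares
def px(x0,y0,f,pts): return [(x0+(a+.5)/f-.5,y0+(b+.5)/f-.5) for a,b in pts]
T=lambda p:px(140,190,4,p); S=lambda p:px(190,215,5,p)
ob=[]
for n,uv,l in [("top",T([(700,25),(727,240),(100,105),(545,207),(688,186)]),[(115,-200,12),(-35,-200,12),(115,220,12),(0,-90,90),(0,-180,90)]),
 ("side",S([(720,160),(25,472),(203,632),(556,148),(662,66)]),[(-35,-200,12),(115,220,12),(-35,220,12),(0,-90,90),(0,-180,90)])]:
    for a,b in zip(uv,l): ob.append((n,a,np.array(b)/1e3))
def res(q,names=("top","side")):
    r=[]
    for n,a,l in ob:
        if n in names:
            P=R.from_euler('z',q[2]).as_matrix()@l+[q[0],q[1],0]; r+=list(proj(n,P)[0]-a)
    return np.array(r)
for nm in (("top","side"),("top",),("side",)):
    q=least_squares(lambda q:res(q,nm),[.45,.1,0]).x; print(nm,q,res(q,nm).round(1).reshape(-1,2).tolist())
bt=px(390,185,5,[(52,58),(398,534)]); bs=px(345,170,6,[(58,64),(622,172)])
for n,b in(("top",bt),("side",bs)):
    a,c=[back(n,u,.042) for u in b]; print(n,a,c,'L',np.linalg.norm(a-c),'mid',(a+c)/2,'yaw',np.arctan2(*(a-c)[1::-1]))
E
python3 fit.py
```

```text
('top', 'side') [0.49258864 0.14872468 0.13205112] [[-0.4, -0.4], [0.0, -0.2], [-1.0, -0.0], [0.2, -0.2], [-0.4, 0.2], [1.7, -1.3], [-1.3, -1.1], [0.2, 1.1], [0.6, 1.1], [0.5, -1.0]]
('top',) [0.49243648 0.14800508 0.1299471 ] [[-0.0, -0.2], [0.3, -0.0], [-0.6, -0.2], [0.4, -0.1], [-0.1, 0.4]]
('side',) [0.49293987 0.14955799 0.13621665] [[1.3, -1.4], [-1.5, -0.7], [0.2, 1.4], [0.2, 1.1], [0.0, -1.1]]
top [ 0.62549791 -0.26691045  0.042     ] [ 0.37405032 -0.43970825  0.042     ] L 0.30509829607122935 mid [ 0.49977412 -0.35330935  0.042     ] yaw 0.6020917574700472
side [ 0.62469442 -0.2631162   0.042     ] [ 0.37381326 -0.43566479  0.042     ] L 0.304490351339582 mid [ 0.49925384 -0.3493905   0.042     ] yaw 0.6024708026577239
```

```bash
cat > ov.py <<'E'
from h import *
def cyl(a,b,r,n=24):
    a,b=np.array(a,float),np.array(b,float);d=(b-a)/np.linalg.norm(b-a)
    e=np.cross(d,[0,0,1.]);e/=np.linalg.norm(e);g=np.cross(d,e)
    th=np.linspace(0,2*np.pi,n+1)
    return [np.array([c+r*(np.cos(t)*e+np.sin(t)*g) for t in th]) for c in(a,b)]
def rackw(q,L): return (np.array(L,float)/1e3)@R.from_euler('z',q[2]).as_matrix().T+[q[0],q[1],0]
def draw(n,im,q,box,f,out,bar=None,extra=[]):
    x0,y0,x1,y1=box
    o=cv2.resize(im[y0:y1,x0:x1],None,fx=f,fy=f,interpolation=cv2.INTER_CUBIC)
    def pl(W,c):
        p=proj(n,W); p=((p-[x0,y0]+.5)*f-.5); cv2.polylines(o,[np.round(p*16).astype(np.int32)],False,c,1,cv2.LINE_AA,4)
    if q is not None:
        pl(rackw(q,[(-35,-200,12),(115,-200,12),(115,220,12),(-35,220,12),(-35,-200,12)]),(0,255,255))
        for w in cyl((0,-180,90),(0,-90,90),12): pl(rackw(q,w),(0,0,255))
        pl(rackw(q,[(-30,157.5,87),(30,157.5,87),(30,202.5,87),(-30,202.5,87),(-30,157.5,87)]),(255,255,0))
    if bar is not None: # (tip,tail world)
        a,b=map(np.array,bar)
        for w in cyl(a,b,.006): pl(w,(0,0,255))
        d=(a-b)/np.linalg.norm(a-b)
        for w in cyl(b,b+d*.012,.011): pl(w,(255,0,255))
    for w in extra: pl(w,(255,0,0))
    cv2.imwrite(out,o)
E
cat > o1.py <<'E'
from ov import *
t=cv2.imread('pics/top0.png'); s=cv2.imread('pics/side0.png')
q=[.4925,.1484,.132]
d=np.array([np.cos(.602),np.sin(.602),0]); m=np.array([.4995,-.3515,.042]); bar=(m+.155*d,m-.155*d)
draw('top',t,q,(140,190,330,290),4,'pics/b1.png')
draw('top',t,None,(390,185,490,305),5,'pics/b2.png',bar)
draw('side',s,q,(190,215,340,345),5,'pics/b3.png')
draw('side',s,None,(345,170,460,220),6,'pics/b4.png',bar)
E
python3 o1.py
```

```text
(no output)
```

View pics/b1.png

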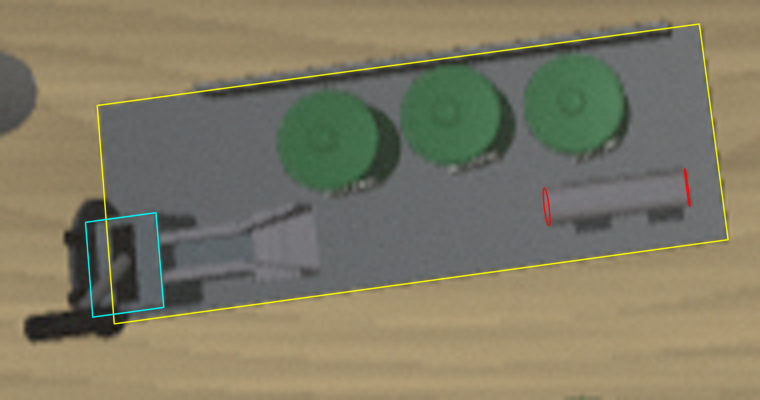

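View pics/b2.png

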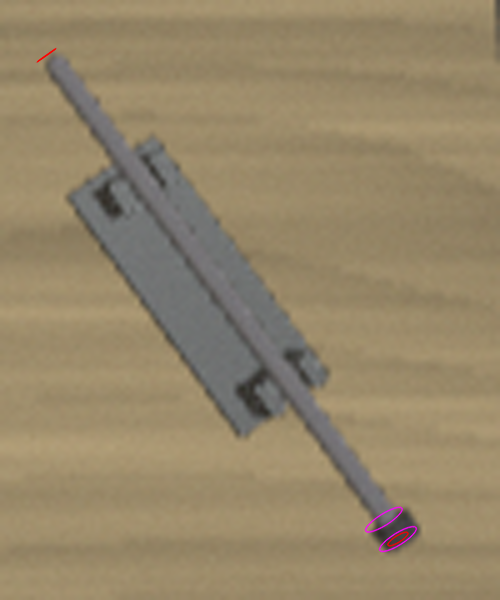

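View pics/b3.png

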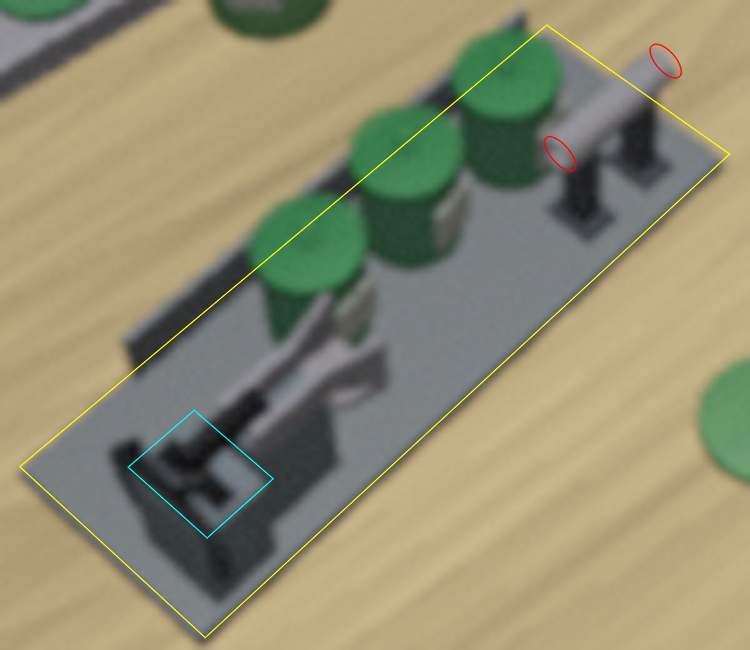

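View pics/b4.png

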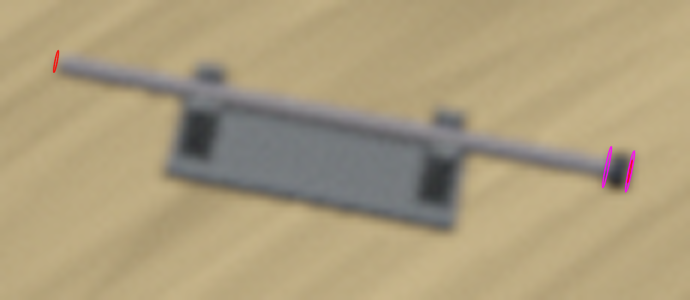

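The overlays fit: the top view matches to about 2 mm, and the side view carries a small systematic offset. Bar: middle at about (0.4995,-0.3515), yaw 0.602. Rack: about (0.4925,0.148), yaw 0.132. I'll grip the bar 30 mm behind its middle.

```bash
cat >> h.py <<'E'
def mv(p,yaw,n=1,show=True):
    s=ctrl.get_state(); R0=R.from_euler('xyz',s['tool_rot']); Rt=R.from_euler('xyz',[-np.pi/2,0,yaw])
    dp=R0.inv().apply(np.array(p)-s['tool_pos'])/.5; an=(R0.inv()*Rt).as_rotvec()/(np.pi/2)
    print('t',round(s['t'],2),'pos',s['tool_pos'].round(4),'yaw',s['tool_rot'].round(4),'dp',dp.round(4).tolist(),'ang',an.round(4).tolist(),'F',s['ft_force'].round(1),'open',round(s['opening'],3))
E
python3 -c "
from h import *
mv([.4748,-.3685,.13],-.969)"
```

```text
t 0.1 pos [ 0.2748 -0.5607  0.2306] yaw [-1.5709  0.0017 -1.115 ] dp [-0.1687, 0.2013, 0.5284] ang [0.0, -0.0929, -0.0011] F [ 0.1 -0.9  0. ] open 1.0
```

Emit:
{"op": "apply_moves", "data": {"rows": [{"dp":[-0.169,0.0,0.528],"angular":[0,-0.093,-0.001]},{"dp":[-0.169,0.1,0.528],"angular":[0,-0.093,-0.001]},{"dp":[-0.169,0.2,0.528],"angular":[0,-0.093,-0.001]},{"dp":[-0.169,0.2,0.528],"angular":[0,-0.093,-0.001]},{"dp":[-0.169,0.2,0.528],"angular":[0,-0.093,-0.001]},{"dp":[-0.169,0.2,0.528],"angular":[0,-0.093,-0.001]},{"dp":[-0.169,0.2,0.528],"angular":[0,-0.093,-0.001]},{"dp":[-0.169,0.2,0.528],"angular":[0,-0.093,-0.001]}], "grip": -1, "newtons": 80}}

```text
t: 1.1
tool_pos: [0.4733, -0.3705, 0.1312]
tool_rot: [-1.572, -0.001, -0.972]
ft_force: [0.8, -1.0, 0.0]
opening: 0.997
```

```bash
python3 -c "
from h import *
mv([.4748,-.3685,.023],-.969)
for n in ('top','side'): cv2.imwrite(f'pics/{n}1.png',ctrl.get_image(n))
crop('t',cv2.imread('pics/top1.png'),360,160,520,310,4,'pics/c1.png')
crop('t',cv2.imread('pics/side1.png'),320,120,480,240,4,'pics/c2.png')
"
```

```text
t 1.1 pos [ 0.4733 -0.3705  0.1312] yaw [-1.5719e+00 -1.1000e-03 -9.7180e-01] dp [-0.0019, 0.2164, 0.0049] ang [0.0007, -0.0018, 0.0007] F [ 0.8 -1.   0. ] open 0.997
```

View pics/c1.png

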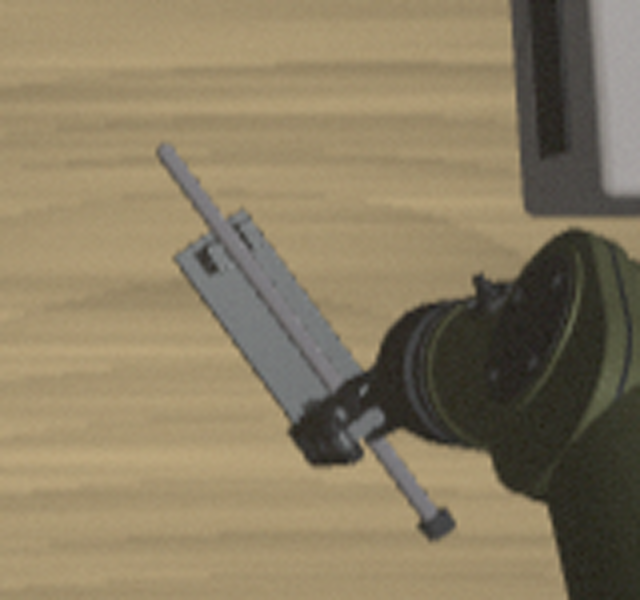

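View pics/c2.png

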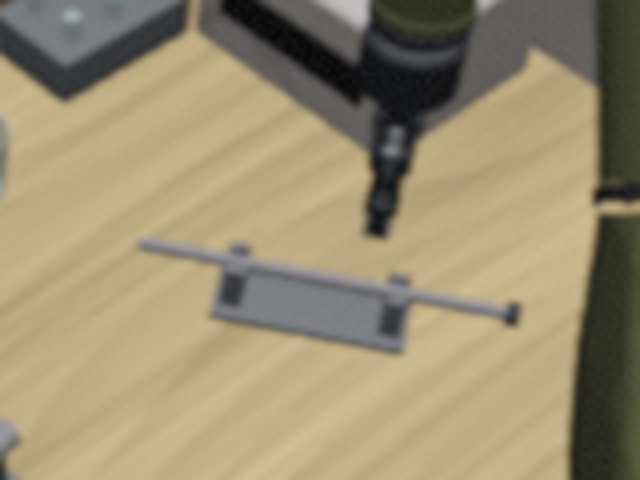

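The open fingers straddle the bar between the forks, so I'll go down and close.

Emit:
{"op": "apply_moves", "data": {"rows": [{"dp":[-0.002,0.1,0.005],"angular":[0.001,-0.002,0.001]},{"dp":[-0.002,0.18,0.005],"angular":[0.001,-0.002,0.001]},{"dp":[-0.002,0.216,0.005],"angular":[0.001,-0.002,0.001]},{"dp":[-0.002,0.216,0.005],"angular":[0.001,-0.002,0.001]},{"dp":[-0.002,0.216,0.005],"angular":[0.001,-0.002,0.001]}]}}

```text
t: 1.82
tool_pos: [0.4761, -0.3688, 0.0247]
tool_rot: [-1.569, -0.002, -0.969]
ft_force: [0.7, -0.1, 0.3]
opening: 1.0
```

```bash
python3 -c "
from h import *
mv([.4748,-.3685,.023],-.969)"
```

```text
t 1.82 pos [ 0.4761 -0.3688  0.0247] yaw [-1.5687 -0.0021 -0.9687] dp [-0.002, 0.0035, -0.0018] ang [-0.0013, 0.0002, 0.0013] F [ 0.7 -0.1  0.3] open 1.0
```

Emit:
{"op": "apply_moves", "data": {"rows": [{"dp":[0,0.003,0],"angular":[-0.001,0,0.001]},{"dp":[0,0.003,0],"angular":[-0.001,0,0.001]},{"dp":[0,0.003,0],"angular":[-0.001,0,0.001]},{"dp":[0,0.003,0],"angular":[-0.001,0,0.001]},{"dp":[0,0.003,0],"angular":[-0.001,0,0.001]},{"dp":[0,0.003,0],"angular":[-0.001,0,0.001]},{"dp":[0,0.003,0],"angular":[-0.001,0,0.001]},{"dp":[0,0.003,0],"angular":[-0.001,0,0.001]}], "grip": 1, "newtons": 90}}

```text
t: 2.82
tool_pos: [0.4761, -0.3689, 0.0235]
tool_rot: [-1.57, -0.001, -0.969]
ft_force: [-0.6, 0.8, 5.2]
opening: 0.107
```

```bash
python3 -c "
from h import *
s=ctrl.get_state();mv([*s['tool_pos'][:2],.18],-.969)"
```

```text
t 2.83 pos [ 0.4761 -0.3689  0.0235] yaw [-1.5703e+00 -7.0000e-04 -9.6870e-01] dp [0.0002, -0.313, 0.0002] ang [-0.0003, 0.0002, 0.0004] F [-0.6  0.8  5.2] open 0.107
```

Emit:
{"op": "apply_moves", "data": {"rows": [{"dp":[0,-0.04,0],"angular":[0,0,0]},{"dp":[0,-0.1,0],"angular":[0,0,0]},{"dp":[0,-0.18,0],"angular":[0,0,0]},{"dp":[0,-0.26,0],"angular":[0,0,0]},{"dp":[0,-0.313,0],"angular":[0,0,0]},{"dp":[0,-0.313,0],"angular":[0,0,0]},{"dp":[0,-0.313,0],"angular":[0,0,0]}]}}

```text
t: 3.7
tool_pos: [0.4752, -0.3685, 0.1793]
tool_rot: [-1.571, 0.001, -0.969]
ft_force: [0.6, 0.3, -1.3]
opening: 0.106
```

```bash
python3 -c "
from h import *
# grip point 245mm before mouth (60mm gap)
q=[.4925,.1484,.131]; Rz=R.from_euler('z',q[2]).as_matrix()
g=Rz@np.array([0,-.18-.235,0])+[q[0],q[1],0]; print(g)
mv([g[0],g[1],.16],.131)
cv2.imwrite('pics/side2.png',ctrl.get_image('side'))
crop('t',cv2.imread('pics/side2.png'),320,90,480,210,5,'pics/d1.png')"
```

```text
[ 0.54670964 -0.26304418  0.        ]
t 3.7 pos [ 0.4752 -0.3685  0.1793] yaw [-1.571e+00  8.000e-04 -9.687e-01] dp [-0.0928, 0.0386, 0.2373] ang [-0.0002, -0.7001, -0.0006] F [ 0.6  0.3 -1.3] open 0.106
```

View pics/d1.png

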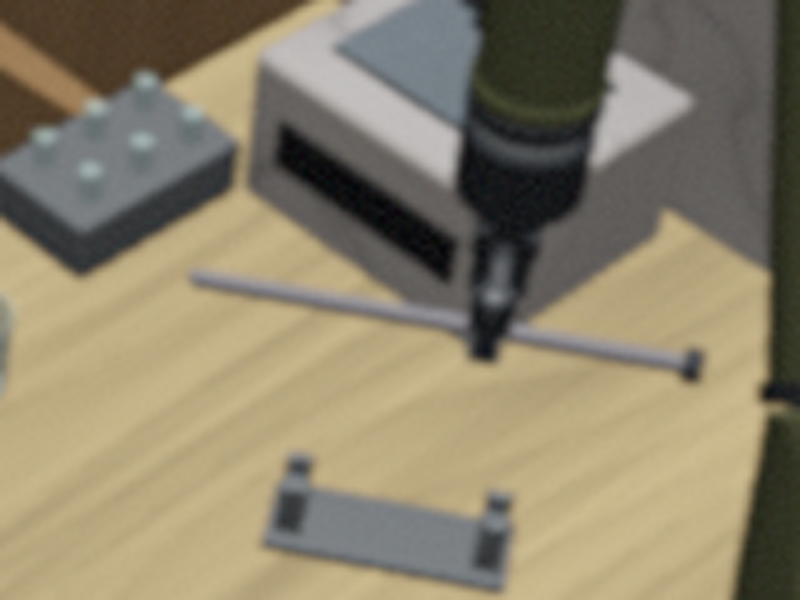

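The bar is off the rest and level: tip at crop (195,277), collar at (690,365). Now I'll turn it to the feed direction.

Emit:
{"op": "apply_moves", "data": {"rows": [{"dp":[-0.02,0,0.04],"angular":[0,-0.1,0]},{"dp":[-0.03,0,0.08],"angular":[0,-0.2,0]},{"dp":[-0.04,0,0.12],"angular":[0,-0.3,0]},{"dp":[-0.06,0,0.16],"angular":[0,-0.4,0]},{"dp":[-0.07,0.01,0.2],"angular":[0,-0.5,0]},{"dp":[-0.09,0.02,0.237],"angular":[0,-0.6,0]},{"dp":[-0.093,0.03,0.237],"angular":[0,-0.7,0]},{"dp":[-0.093,0.038,0.237],"angular":[0,-0.7,-0.001]},{"dp":[-0.093,0.038,0.237],"angular":[0,-0.7,-0.001]},{"dp":[-0.093,0.038,0.237],"angular":[0,-0.7,-0.001]}]}}

```text
t: 5.0
tool_pos: [0.5462, -0.2633, 0.1597]
tool_rot: [-1.57, 0.0, 0.129]
ft_force: [0.4, -0.1, -1.2]
opening: 0.103
```

```bash
python3 -c "
from h import *
q=[.4925,.1484,.131]; Rz=R.from_euler('z',q[2]).as_matrix()
g=Rz@np.array([0,-.18-.235,0])+[q[0],q[1],0]; print(g)
mv([g[0],g[1],.071],.131)"
```

```text
[ 0.54670964 -0.26304418  0.        ]
t 5.0 pos [ 0.5462 -0.2633  0.1597] yaw [-1.5705e+00  3.0000e-04  1.2880e-01] dp [0.0012, 0.1774, 0.0002] ang [-0.0002, -0.0014, -0.0002] F [ 0.4 -0.1 -1.2] open 0.103
```

Emit:
{"op": "apply_moves", "data": {"rows": [{"dp":[0.001,0.07,0],"angular":[0,-0.001,0]},{"dp":[0.001,0.14,0],"angular":[0,-0.001,0]},{"dp":[0.001,0.177,0],"angular":[0,-0.001,0]},{"dp":[0.001,0.177,0],"angular":[0,-0.001,0]},{"dp":[0.001,0.177,0],"angular":[0,-0.001,0]}]}}

```text
t: 5.62
tool_pos: [0.5477, -0.2634, 0.0724]
tool_rot: [-1.571, -0.002, 0.13]
ft_force: [-0.7, 0.0, -1.7]
opening: 0.105
```

```bash
cat > o2.py <<'E'
from ov import *
import sys
k=sys.argv[1]
s=ctrl.get_state(); print(s['t'],s['tool_pos'].round(4),s['tool_rot'].round(4),s['ft_force'].round(1))
for n in('top','side'): cv2.imwrite(f'pics/{n}{k}.png',ctrl.get_image(n))
t=cv2.imread(f'pics/top{k}.png'); si=cv2.imread(f'pics/side{k}.png')
q=[.4925,.1484,.131]
ax=[rackw(q,[(0,-450,90),(0,67,90)])]
draw('top',t,q,(240,190,440,290),4,f'pics/e{k}t.png',extra=ax)
draw('side',si,q,(280,150,440,270),5,f'pics/e{k}s.png',extra=ax)
crop('t',t,240,190,440,290,4,f'pics/f{k}t.png')
crop('t',si,280,150,440,270,5,f'pics/f{k}s.png')
E
python3 o2.py 3
```

```text
5.625 [ 0.5477 -0.2634  0.0724] [-1.5714 -0.0018  0.1301] [-0.7  0.  -1.7]
```

View pics/e3t.png

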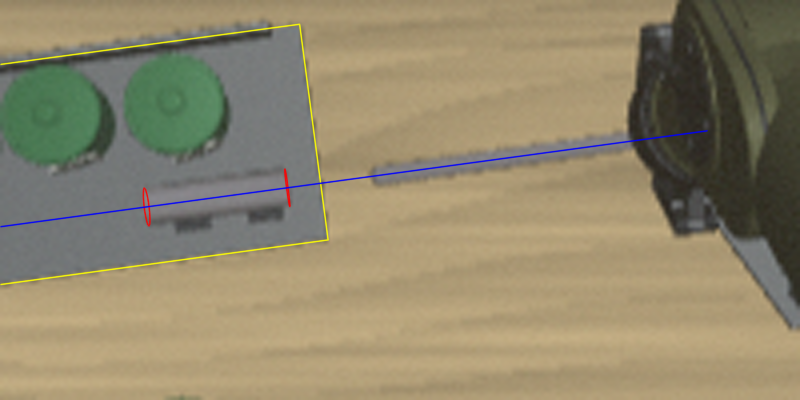

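View pics/f3s.png

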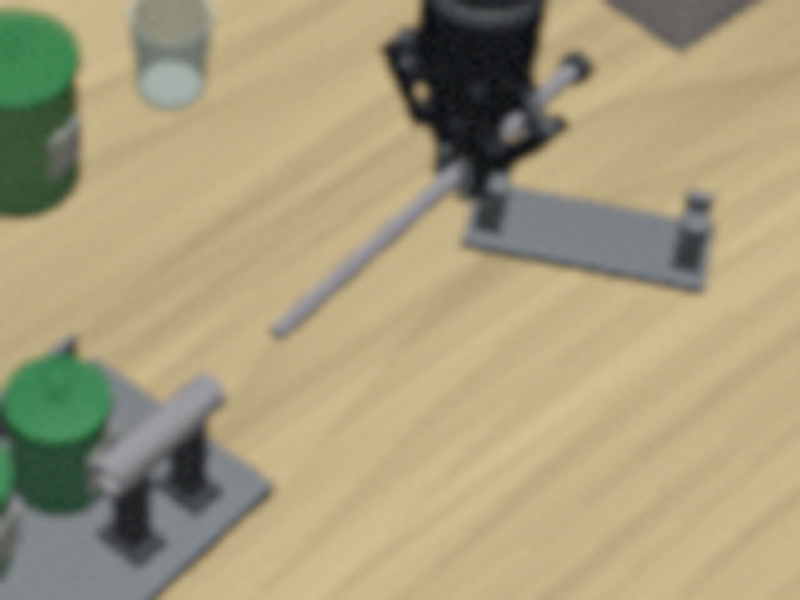

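View pics/f3t.png

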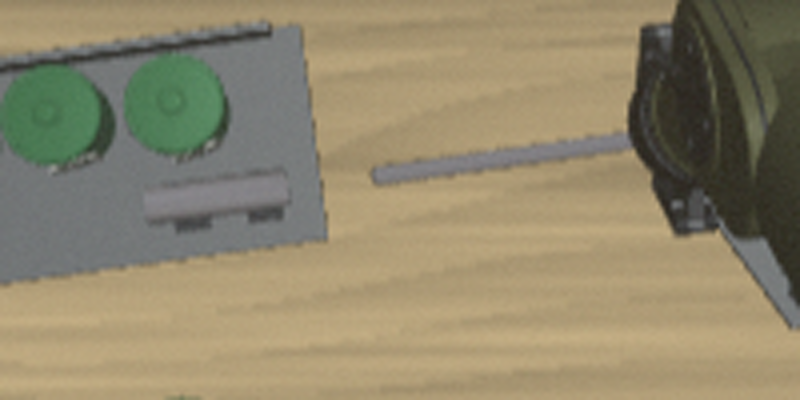

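```bash
python3 - <<'E'
from h import *
t=cv2.imread('pics/top3.png').astype(int)
for u in (282,295,306): print(u,[tuple(t[v,u]) for v in range(229,252)])
for u in (345,380): print(u,[tuple(t[v,u]) for v in range(224,240)])
s=cv2.imread('pics/side3.png').astype(int)
E
```

```text
282 [(np.int64(112), np.int64(114), np.int64(109)), (np.int64(122), np.int64(120), np.int64(119)), (np.int64(119), np.int64(118), np.int64(116)), (np.int64(122), np.int64(119), np.int64(118)), (np.int64(120), np.int64(120), np.int64(116)), (np.int64(121), np.int64(121), np.int64(117)), (np.int64(114), np.int64(112), np.int64(108)), (np.int64(110), np.int64(109), np.int64(108)), (np.int64(125), np.int64(122), np.int64(125)), (np.int64(136), np.int64(133), np.int64(134)), (np.int64(136), np.int64(133), np.int64(134)), (np.int64(136), np.int64(131), np.int64(134)), (np.int64(132), np.int64(130), np.int64(131)), (np.int64(130), np.int64(128), np.int64(130)), (np.int64(115), np.int64(115), np.int64(117)), (np.int64(97), np.int64(97), np.int64(98)), (np.int64(101), np.int64(102), np.int64(101)), (np.int64(120), np.int64(121), np.int64(117)), (np.int64(122), np.int64(121), np.int64(118)), (np.int64(123), np.int64(123), np.int64(119)), (np.int64(121), np.int64(120), np.int64(118)), (np.int64(120), np.int64(121), np.int64(116)), (np.int64(122), np.int64(122), np.int64(118))]
295 [(np.int64(12
[... 2953 characters left out ...]
.int64(115), np.int64(123), np.int64(131)), (np.int64(131), np.int64(130), np.int64(130)), (np.int64(129), np.int64(127), np.int64(129)), (np.int64(124), np.int64(123), np.int64(127)), (np.int64(102), np.int64(110), np.int64(116)), (np.int64(96), np.int64(124), np.int64(138)), (np.int64(111), np.int64(146), np.int64(164)), (np.int64(113), np.int64(148), np.int64(166)), (np.int64(115), np.int64(154), np.int64(170)), (np.int64(114), np.int64(150), np.int64(169)), (np.int64(108), np.int64(142), np.int64(161)), (np.int64(105), np.int64(139), np.int64(155)), (np.int64(113), np.int64(147), np.int64(164)), (np.int64(116), np.int64(154), np.int64(171)), (np.int64(117), np.int64(154), np.int64(172))]
```

```bash
cat > col.py <<'E'
from h import *
import sys
k=sys.argv[1]
q=[.4925,.1484,.131];Rz=R.from_euler('z',q[2]).as_matrix()
for n in('top','side'):
    im=cv2.imread(f'pics/{n}{k}.png').astype(np.float32)
    W=lambda x,y,z:Rz@np.array([x,y,z])/1e3+[q[0],q[1],0]
    def prof(y):
        P=proj(n,[W(0,y,90),W(0,y+5,90)]);d=P[1]-P[0];d/=np.linalg.norm(d);nn=np.array([-d[1],d[0]])
        r=np.arange(-9,9.01,.25);acc=0
        for o in np.linspace(-2,2,5):
            pt=P[0]+d*o+np.outer(r,nn)
            acc=acc+cv2.remap(im,pt[:,0].astype(np.float32)[None],pt[:,1].astype(np.float32)[None],cv2.INTER_LINEAR)[0]
        sc=np.linalg.norm(proj(n,[W(0,y,90)])[0]-proj(n,[W(1,y,90)])[0]) if n=='top' else np.linalg.norm(proj(n,[W(0,y,90)])[0]-proj(n,[W(0,y,91)])[0])
        return r,acc/5,sc,nn
    for y in map(float,sys.argv[2].split(',')):
        r,a,sc,nn=prof(y);c=a[:,2]-a[:,0]
        m=np.clip((np.percentile(c,85)-c)/(np.percentile(c,85)-c.min()),0,1); m[m<.5]=0
        print(n,'bar',y,'off px',round((r*m).sum()/m.sum(),2),'width',m.astype(bool).sum()*.25,'px/mm',round(sc,2),'n',nn.round(2))
    for y in(-170,-150,-135,-120,-100):
        r,a,sc,nn=prof(y);g=a.mean(1); print(n,'tube',y,'px/mm',round(sc,2),' '.join(f'{int(v)}' for v in g[::2]))
E
python3 col.py 3 -235,-250,-270,-290,-310,-325
```

```text
top bar -235.0 off px -0.06 width 4.5 px/mm 0.39 n [-0.13 -0.99]
top bar -250.0 off px -0.02 width 4.75 px/mm 0.39 n [-0.13 -0.99]
top bar -270.0 off px 0.01 width 4.75 px/mm 0.39 n [-0.13 -0.99]
top bar -290.0 off px 0.0 width 4.75 px/mm 0.39 n [-0.13 -0.99]
top bar -310.0 off px 0.1 width 4.5 px/mm 0.39 n [-0.13 -0.99]
top bar -325.0 off px 0.02 width 4.75 px/mm 0.39 n [-0.13 -0.99]
top tube -170 px/mm 0.39 120 115 108 98 88 82 79 77 78 86 95 106 117 123 128 130 132 131 131 131 131 131 130 128 124 117 108 106 108 113 119 121 122 122 121 122 123
top tube -150 px/mm 0.39 120 119 117 113 111 109 108 103 99 97 98 105 114 122 127 131 132 132 132 132 132 132 132 131 127 120 112 110 111 114 119 121 121 120 120 121 121
top tube -135 px/mm 0.4 120 121 120 118 117 117 116 110 103 98 98 105 113 120 126 130 132 132 132 133 133 133 133 131 127 122 115 112 112 115 119 120 121 120 120 120 120
top tube -120 px/mm 0.4 119 115 107 97 86 76 73 73 75 81 90 101 111 119 125 129 131 132 132 133 134 135 135 132 128 123 115 109 109 112 116 119 120 119 119 119 117
top tube -100 px/mm 0.4 119 118 118 119 119
[... 634 characters left out ...]
4 153 153 153 155 158 162 164 165 164 163 162 163 165 168
side tube -150 px/mm 0.22 106 99 93 85 79 72 66 64 64 69 77 87 99 111 123 133 140 146 151 154 155 156 156 155 154 153 152 153 154 156 157 158 158 158 159 161 163
side tube -135 px/mm 0.22 40 38 37 38 38 38 40 44 50 59 71 84 97 110 121 131 139 145 150 154 156 157 157 155 153 149 143 139 135 133 132 132 132 133 134 134 134
side tube -120 px/mm 0.22 50 53 57 64 74 86 95 101 103 102 99 98 101 109 118 128 137 143 149 152 155 156 157 156 154 149 144 138 134 132 131 132 132 132 130 126 122
side tube -100 px/mm 0.21 93 85 76 66 57 51 47 47 52 61 72 84 95 106 116 125 133 139 144 148 150 152 154 154 152 147 139 130 120 112 105 95 84 73 64 60 64
```

Top view: the bar axis agrees with the tube to about 0.5 mm, with perhaps 0.007 rad of yaw error. The side view agrees to about 0.5 mm. I'll make that small correction and bring the tip to about 8 mm from the mouth.

Emit:
{"op": "apply_moves", "data": {"rows": [{"dp":[-0.002,0,0.02],"angular":[0,0.004,0]},{"dp":[-0.002,0,0.04],"angular":[0,0.004,0]},{"dp":[-0.002,0,0.06],"angular":[0,0.004,0]},{"dp":[-0.002,0,0.08],"angular":[0,0.004,0]},{"dp":[-0.002,0,0.084],"angular":[0,0.004,0]},{"dp":[-0.002,0,0.084],"angular":[0,0.004,0]}]}}

```text
t: 6.48
tool_pos: [0.5413, -0.222, 0.0725]
tool_rot: [-1.572, -0.002, 0.124]
ft_force: [1.0, -0.2, -1.7]
opening: 0.109
```

```bash
python3 o2.py 4; python3 col.py 4 -195,-210,-230,-250,-270,-285 | grep bar; python3 -c "
from h import *
for n in ('top','side'):
  im=cv2.imread(f'pics/{n}4.png'); c=(312,235) if n=='top' else (325,225)
  crop('',im,c[0]-35,c[1]-25,c[0]+35,c[1]+25,10,f'pics/g4{n}.png')"
```

```text
6.475 [ 0.5413 -0.222   0.0725] [-1.5719 -0.002   0.1241] [ 1.  -0.2 -1.7]
top bar -195.0 off px 0.18 width 6.25 px/mm 0.39 n [-0.13 -0.99]
top bar -210.0 off px -0.01 width 4.75 px/mm 0.39 n [-0.13 -0.99]
top bar -230.0 off px -0.03 width 4.75 px/mm 0.39 n [-0.13 -0.99]
top bar -250.0 off px -0.03 width 4.75 px/mm 0.39 n [-0.13 -0.99]
top bar -270.0 off px -0.04 width 4.75 px/mm 0.39 n [-0.13 -0.99]
top bar -285.0 off px -0.1 width 4.5 px/mm 0.39 n [-0.13 -0.99]
side bar -195.0 off px 0.11 width 3.5 px/mm 0.22 n [-0.66 -0.75]
side bar -210.0 off px -0.03 width 3.75 px/mm 0.22 n [-0.66 -0.75]
side bar -230.0 off px 0.1 width 3.5 px/mm 0.22 n [-0.66 -0.75]
side bar -250.0 off px -0.01 width 3.75 px/mm 0.22 n [-0.66 -0.75]
side bar -270.0 off px 0.09 width 3.5 px/mm 0.22 n [-0.66 -0.75]
side bar -285.0 off px -0.01 width 3.75 px/mm 0.22 n [-0.66 -0.75]
```

View pics/g4top.png

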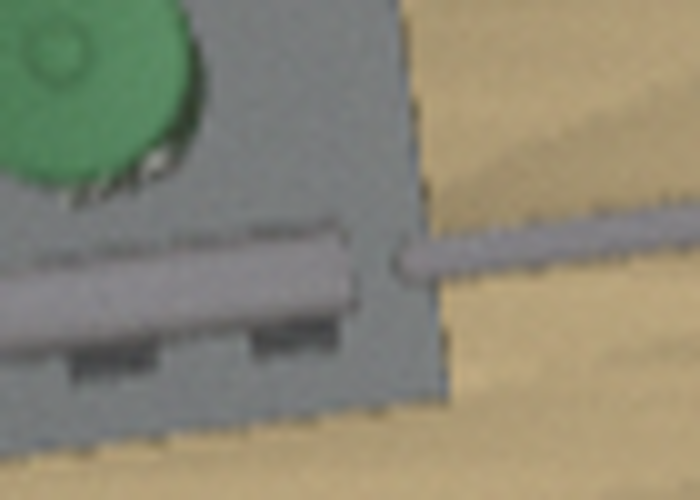

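View pics/g4side.png

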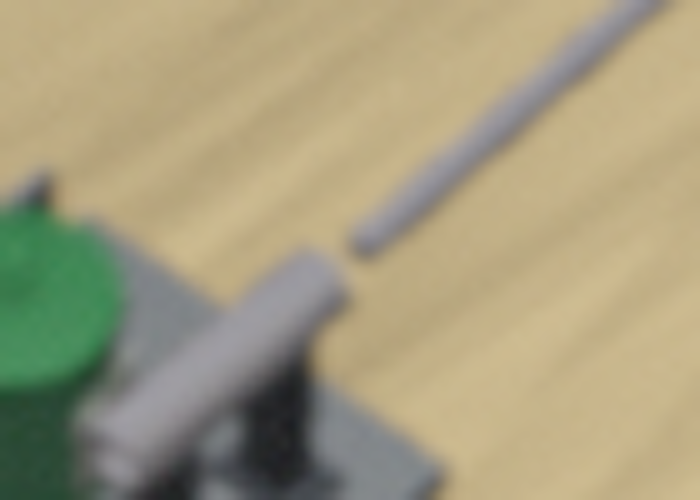

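The top crop shows the tip at (405,263), heading for (345,271) against the mouth centre at about (345,269). In the side crop the axis passes within about 3 crop px of the mouth centre (330,270). That is aligned to about 0.5 mm, so I'll insert slowly.

Emit:
{"op": "apply_moves", "data": {"rows": [{"dp":[0,0,0.016],"angular":[0,-0.001,0]},{"dp":[0,0,0.032],"angular":[0,-0.001,0]},{"dp":[0,0,0.044],"angular":[0,-0.001,0]},{"dp":[0,0,0.056],"angular":[0,-0.001,0]},{"dp":[0,0,0.064],"angular":[0,-0.001,0]},{"dp":[0,0,0.064],"angular":[0,-0.001,0]}]}}

```text
t: 7.32
tool_pos: [0.5373, -0.1904, 0.0725]
tool_rot: [-1.572, -0.002, 0.125]
ft_force: [-0.2, 0.3, -1.2]
opening: 0.112
```

```bash
python3 o2.py 5; python3 -c "
from h import *
for n in ('top','side'):
  im=cv2.imread(f'pics/{n}5.png'); c=(312,235) if n=='top' else (325,225)
  crop('',im,c[0]-35,c[1]-25,c[0]+35,c[1]+25,8,f'pics/g5{n}.png')
cv2.imwrite('pics/g5.png',np.vstack([cv2.imread('pics/g5top.png')[:300],cv2.imread('pics/g5side.png')[:300]]))"
```

```text
7.325 [ 0.5373 -0.1904  0.0725] [-1.5721 -0.002   0.1253] [-0.2  0.3 -1.2]
```

View pics/g5.png

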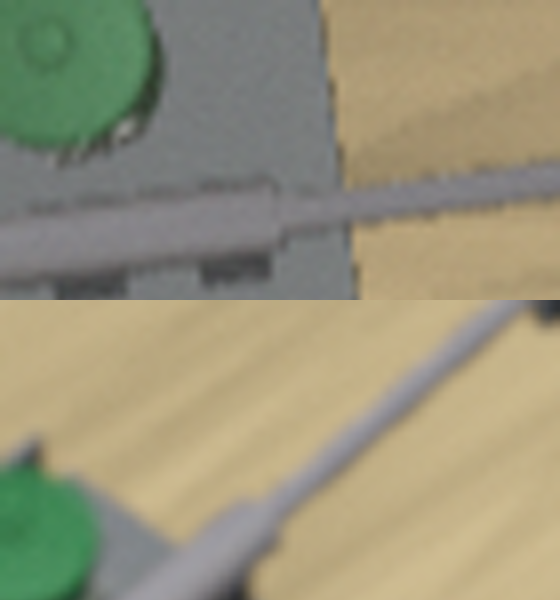

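The tip is in the mouth with no contact force, so I'll carry on.

Emit:
{"op": "apply_moves", "data": {"rows": [{"dp":[0,0,0.02],"angular":[0,0,0]},{"dp":[0,0,0.04],"angular":[0,0,0]},{"dp":[0,0,0.06],"angular":[0,0,0]},{"dp":[0,0,0.08],"angular":[0,0,0]},{"dp":[0,0,0.1],"angular":[0,0,0]},{"dp":[0,0,0.12],"angular":[0,0,0]},{"dp":[0,0,0.14],"angular":[0,0,0]},{"dp":[0,0,0.14],"angular":[0,0,0]}]}}

```text
t: 8.43
tool_pos: [0.5287, -0.1203, 0.0724]
tool_rot: [-1.572, -0.002, 0.126]
ft_force: [0.3, 0.0, -1.4]
opening: 0.107
```

```bash
python3 o2.py 6
```

```text
8.425 [ 0.5287 -0.1203  0.0724] [-1.5719 -0.002   0.1263] [ 0.3  0.  -1.4]
```

View pics/f6t.png

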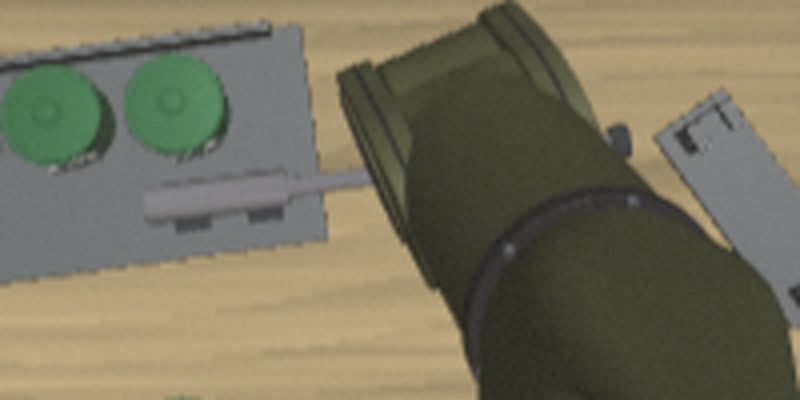

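View pics/f6s.png

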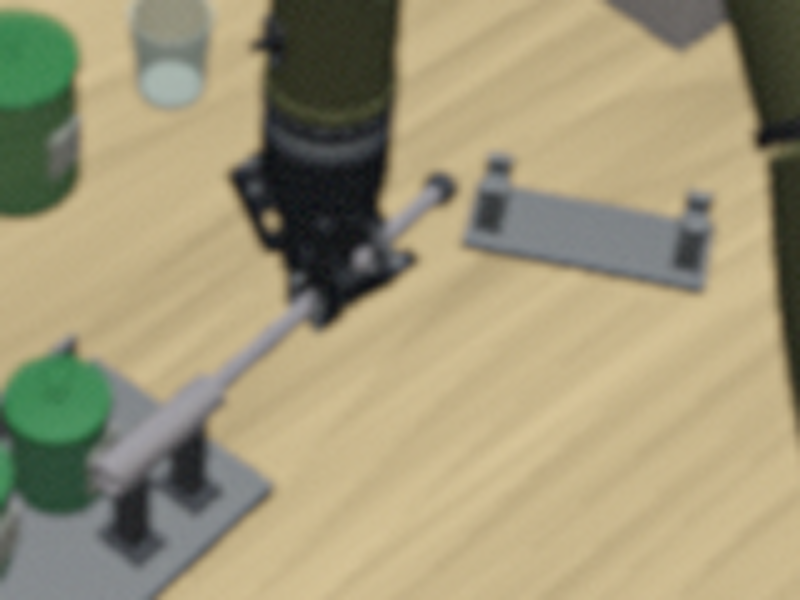

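Emit:
{"op": "apply_moves", "data": {"rows": [{"dp":[0,0,0.02],"angular":[0,0,0]},{"dp":[0,0,0.04],"angular":[0,0,0]},{"dp":[0,0,0.06],"angular":[0,0,0]},{"dp":[0,0,0.08],"angular":[0,0,0]},{"dp":[0,0,0.1],"angular":[0,0,0]},{"dp":[0,0,0.12],"angular":[0,0,0]},{"dp":[0,0,0.13],"angular":[0,0,0]},{"dp":[0,0,0.13],"angular":[0,0,0]}]}}

```text
t: 9.52
tool_pos: [0.5206, -0.057, 0.0722]
tool_rot: [-1.573, -0.002, 0.125]
ft_force: [0.5, -0.1, -0.7]
opening: 0.102
```

```bash
python3 o2.py 7
```

```text
9.525 [ 0.5206 -0.057   0.0722] [-1.5729 -0.0019  0.1251] [ 0.5 -0.1 -0.7]
```

View pics/f7t.png

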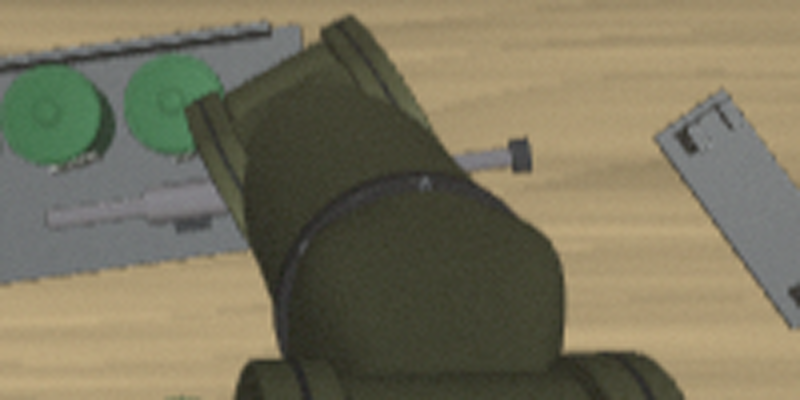

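View pics/f7s.png

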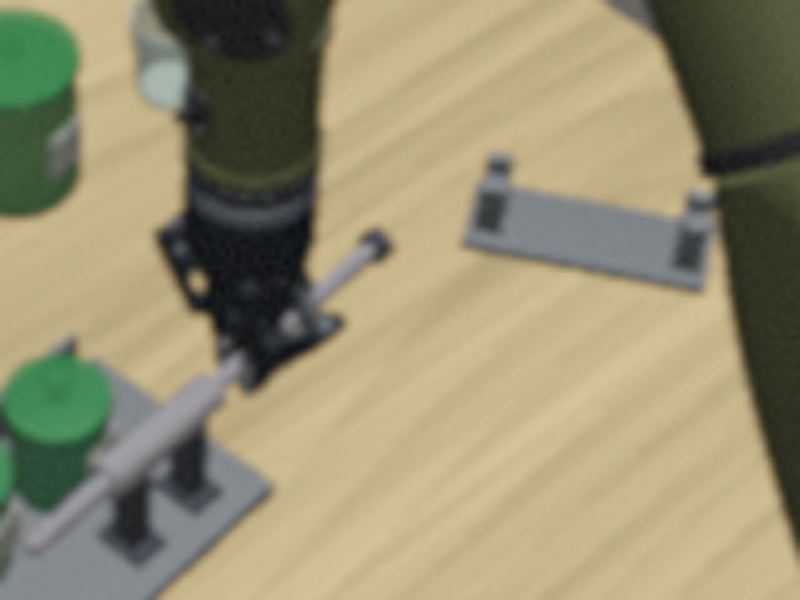

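The tip protrudes about 66 mm beyond the tube. I'll release and slide the open hand back towards the tail.

Emit:
{"op": "apply_moves", "data": {"rows": [{"dp":[0,0,0],"angular":[0,0,0]},{"dp":[0,0,0],"angular":[0,0,0]},{"dp":[0,0,0],"angular":[0,0,0]},{"dp":[0,0,0],"angular":[0,0,0]},{"dp":[0,0,-0.03],"angular":[0,0,0]},{"dp":[0,0,-0.08],"angular":[0,0,0]},{"dp":[0,0,-0.13],"angular":[0,0,0]},{"dp":[0,0,-0.18],"angular":[0,0,0]},{"dp":[0,0,-0.18],"angular":[0,0,0]},{"dp":[0,0,-0.18],"angular":[0,0,0]}], "grip": -1}}

```text
t: 10.88
tool_pos: [0.5315, -0.1468, 0.0724]
tool_rot: [-1.573, -0.002, 0.124]
ft_force: [-0.7, 0.6, -0.2]
opening: 1.001
```

```bash
python3 o2.py 8
```

```text
10.875 [ 0.5315 -0.1468  0.0724] [-1.5727 -0.0017  0.1239] [-0.7  0.6 -0.2]
```

View pics/f8t.png

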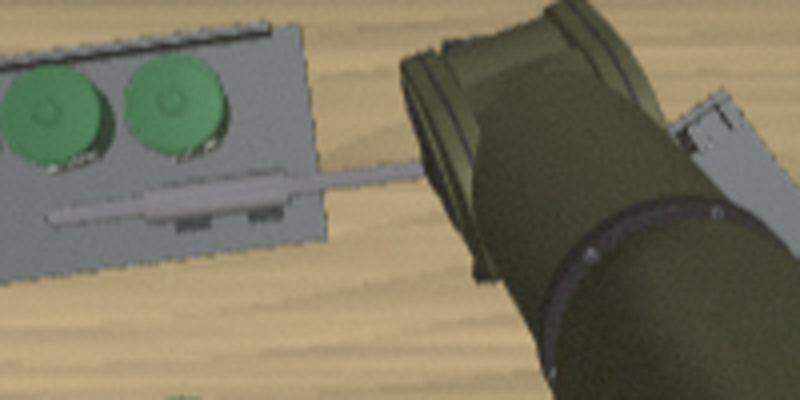

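View pics/f8s.png

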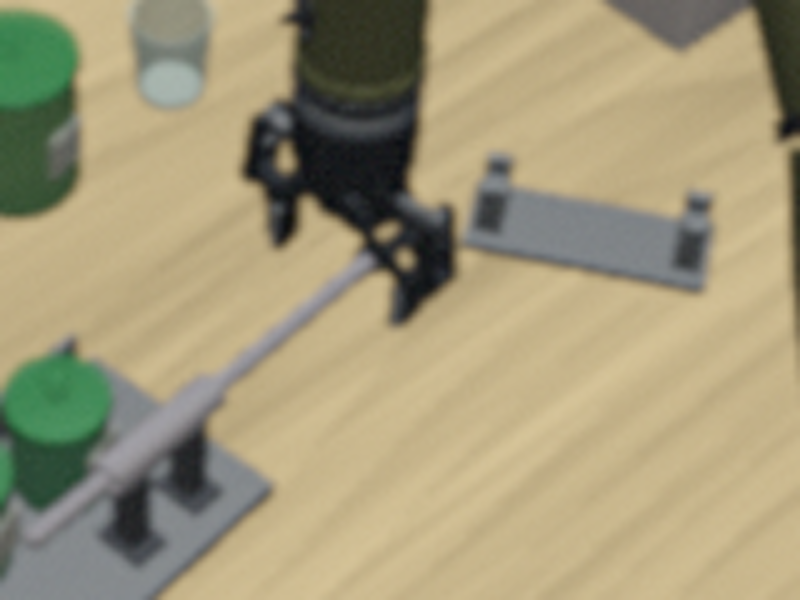

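Emit:
{"op": "apply_moves", "data": {"rows": [{"dp":[0,0.005,0],"angular":[0,0,0]},{"dp":[0,0.01,0],"angular":[0,0,0]},{"dp":[0,0.01,0],"angular":[0,0,0]}]}}

```text
t: 11.35
tool_pos: [0.5315, -0.1456, 0.0672]
tool_rot: [-1.572, -0.001, 0.126]
ft_force: [0.2, 0.5, -0.2]
opening: 0.998
```

Emit:
{"op": "apply_moves", "data": {"rows": [{"dp":[0,0,0],"angular":[0,0,0]},{"dp":[0,0,0],"angular":[0,0,0]},{"dp":[0,0,0],"angular":[0,0,0]},{"dp":[0,0,0],"angular":[0,0,0]},{"dp":[0,0,0],"angular":[0,0,0]},{"dp":[0,0,0],"angular":[0,0,0]},{"dp":[0,0,0],"angular":[0,0,0]}], "grip": 1, "newtons": 40}}

```text
t: 12.22
tool_pos: [0.5317, -0.1456, 0.0672]
tool_rot: [-1.572, -0.001, 0.126]
ft_force: [0.1, 0.3, 0.3]
opening: 0.124
```

```bash
python3 o2.py 9
```

```text
12.225 [ 0.5317 -0.1456  0.0672] [-1.5724e+00 -1.5000e-03  1.2620e-01] [0.1 0.3 0.3]
```

View pics/f9s.png

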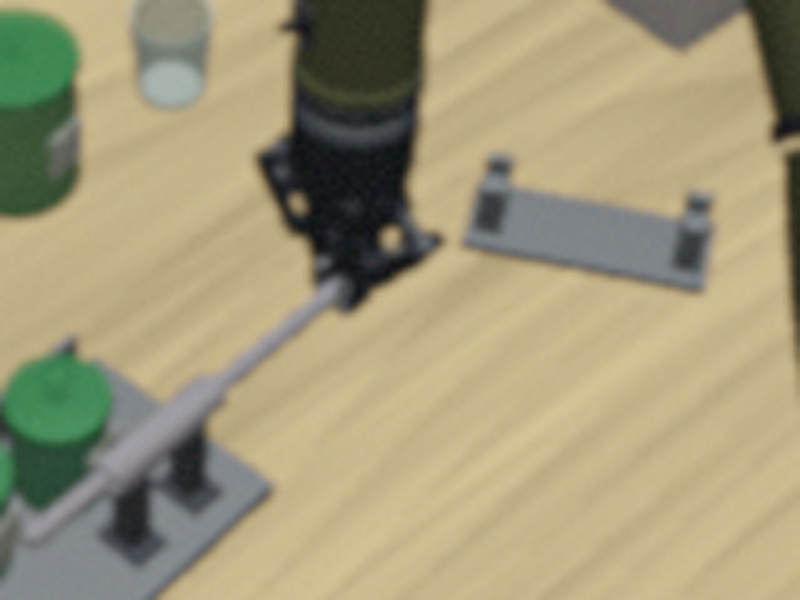

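View pics/e9t.png

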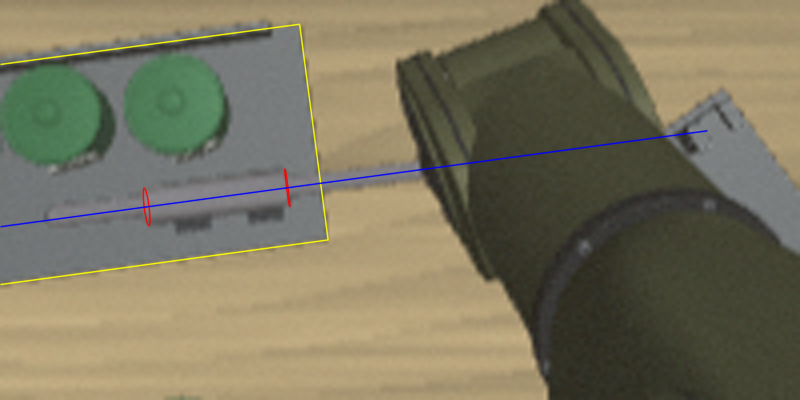

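Emit:
{"op": "apply_moves", "data": {"rows": [{"dp":[0,-0.002,0.02],"angular":[0,0,0]},{"dp":[0,-0.004,0.04],"angular":[0,0,0]},{"dp":[0,-0.005,0.06],"angular":[0,0,0]},{"dp":[0,-0.005,0.08],"angular":[0,0,0]},{"dp":[0,-0.005,0.1],"angular":[0,0,0]},{"dp":[0,-0.005,0.12],"angular":[0,0,0]},{"dp":[0,-0.005,0.14],"angular":[0,0,0]},{"dp":[0,-0.005,0.14],"angular":[0,0,0]}]}}

```text
t: 13.32
tool_pos: [0.5231, -0.0754, 0.0703]
tool_rot: [-1.573, -0.002, 0.127]
ft_force: [-1.3, -1.5, 7.1]
opening: 0.125
```

```bash
sed -i 's/(240,190,440,290)/(190,190,390,290)/g; s/(280,150,440,270)/(230,190,390,310)/g; s/240,190,440,290/190,190,390,290/; s/280,150,440,270/230,190,390,310/' o2.py; python3 o2.py 10
```

```text
13.325 [ 0.5231 -0.0754  0.0703] [-1.5728 -0.0023  0.1269] [-1.3 -1.5  7.1]
```

View pics/f10s.png

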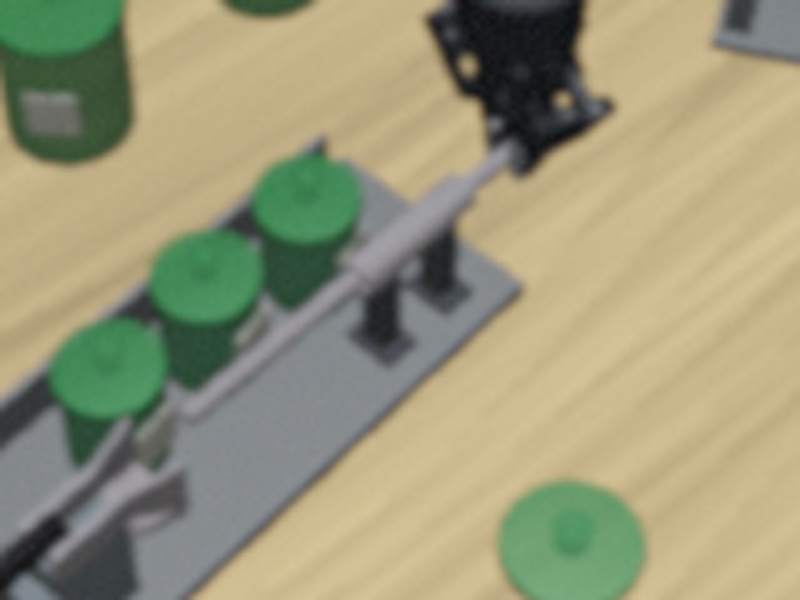

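View pics/e10t.png

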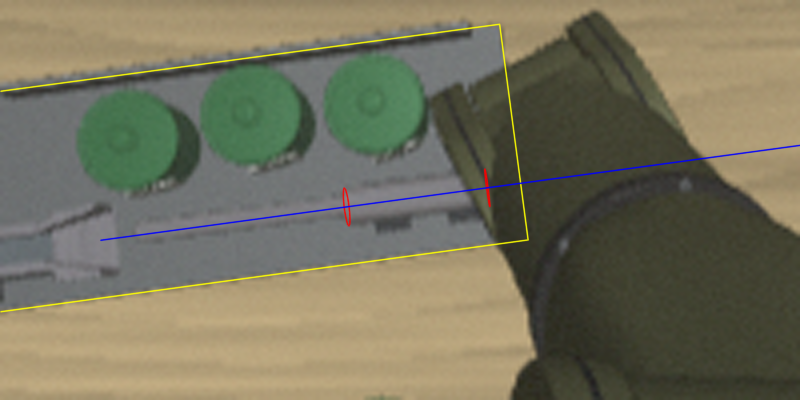

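Emit:
{"op": "apply_moves", "data": {"rows": [{"dp":[0,-0.002,0],"angular":[0,0,0]},{"dp":[0,-0.002,0],"angular":[0,0,0]}]}}

```text
t: 13.68
tool_pos: [0.5231, -0.0747, 0.0713]
tool_rot: [-1.572, -0.003, 0.127]
ft_force: [-0.1, -1.1, 0.6]
opening: 0.121
```

View pics/e10s.png

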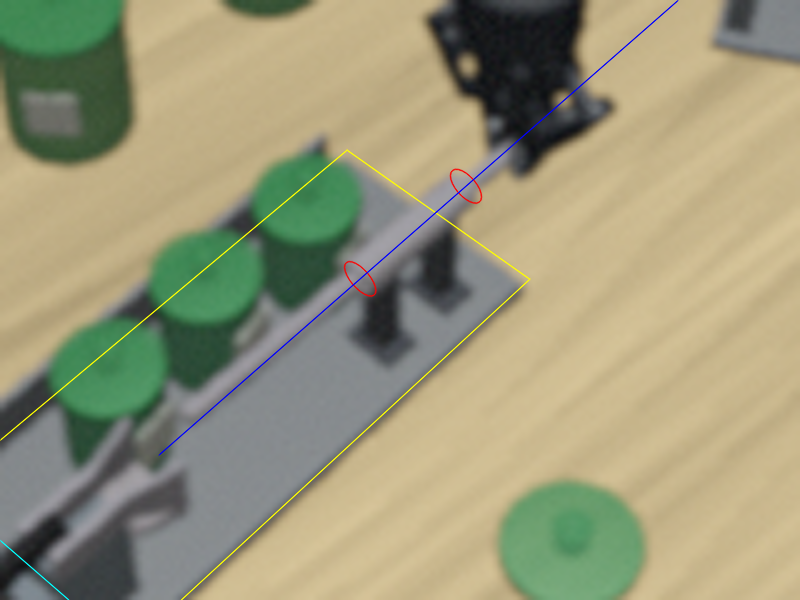

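```bash
python3 o2.py 11
```

```text
13.675 [ 0.5231 -0.0747  0.0713] [-1.5719 -0.0026  0.1272] [-0.1 -1.1  0.6]
```

View pics/e11s.png

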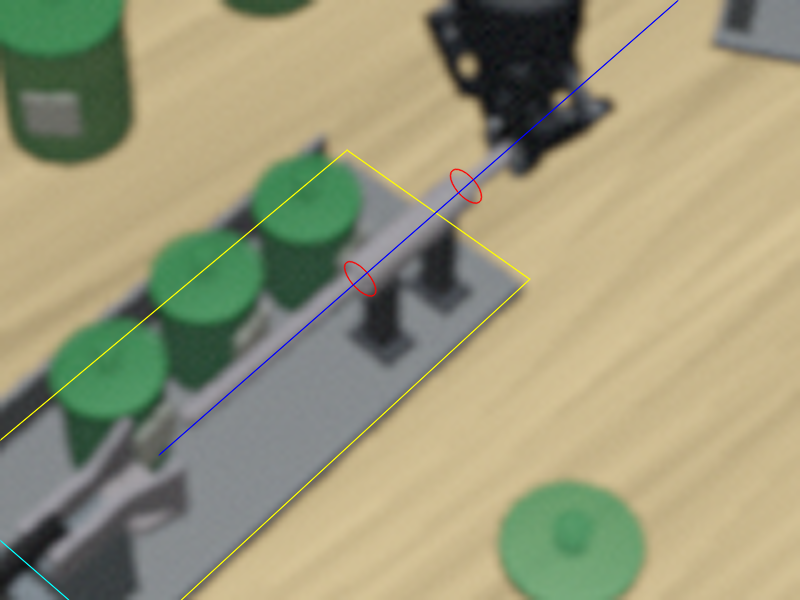

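Emit:
{"op": "apply_moves", "data": {"rows": [{"dp":[0,-0.003,0],"angular":[0,0,0]},{"dp":[0,-0.003,0],"angular":[0,0,0]}]}}

```text
t: 14.02
tool_pos: [0.5228, -0.0744, 0.0725]
tool_rot: [-1.571, -0.002, 0.127]
ft_force: [0.7, -0.4, -1.4]
opening: 0.125
```

```bash
python3 o2.py 12
```

```text
14.025 [ 0.5228 -0.0744  0.0725] [-1.5713 -0.0019  0.1275] [ 0.7 -0.4 -1.4]
```

View pics/e12s.png

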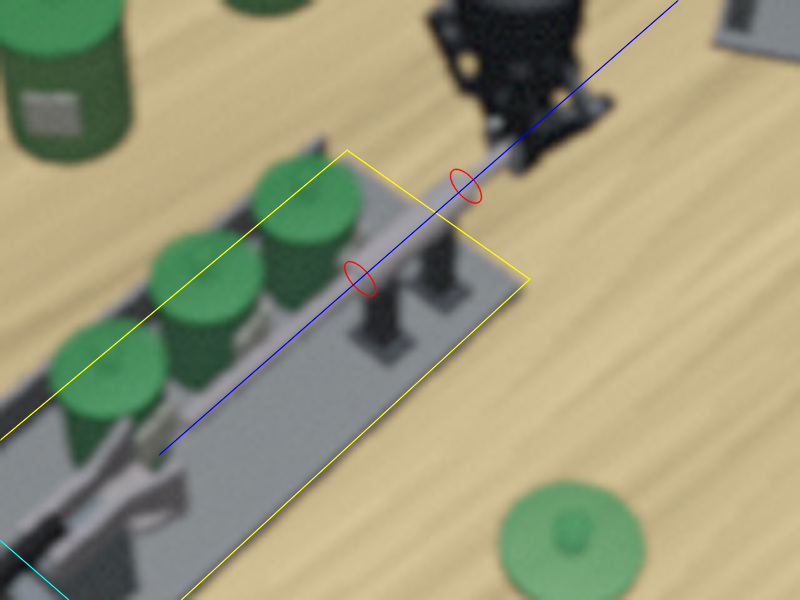

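View pics/f12t.png

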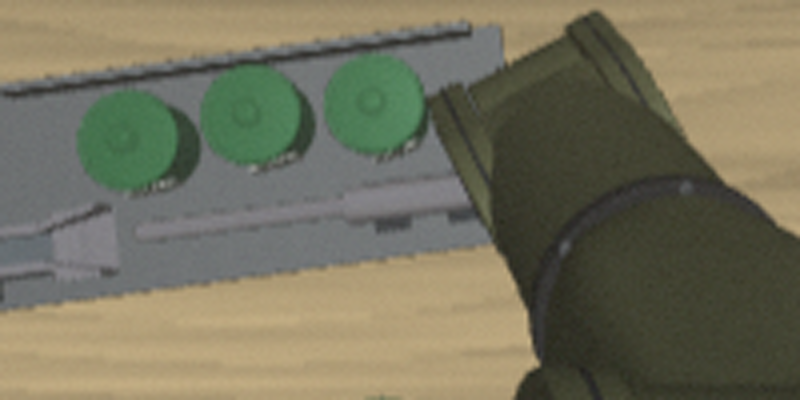

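Emit:
{"op": "apply_moves", "data": {"rows": [{"dp":[0,0,0.012],"angular":[0,0,0]},{"dp":[0,0,0.024],"angular":[0,0,0]},{"dp":[0,0,0.036],"angular":[0,0,0]},{"dp":[0,0,0.044],"angular":[0,0,0]},{"dp":[0,0,0.044],"angular":[0,0,0]}]}}

```text
t: 14.75
tool_pos: [0.5201, -0.0522, 0.0726]
tool_rot: [-1.571, -0.002, 0.128]
ft_force: [-0.1, 0.2, -1.0]
opening: 0.119
```

```bash
python3 o2.py 13
```

```text
14.75 [ 0.5201 -0.0522  0.0726] [-1.5712 -0.0021  0.1282] [-0.1  0.2 -1. ]
```

View pics/f13s.png

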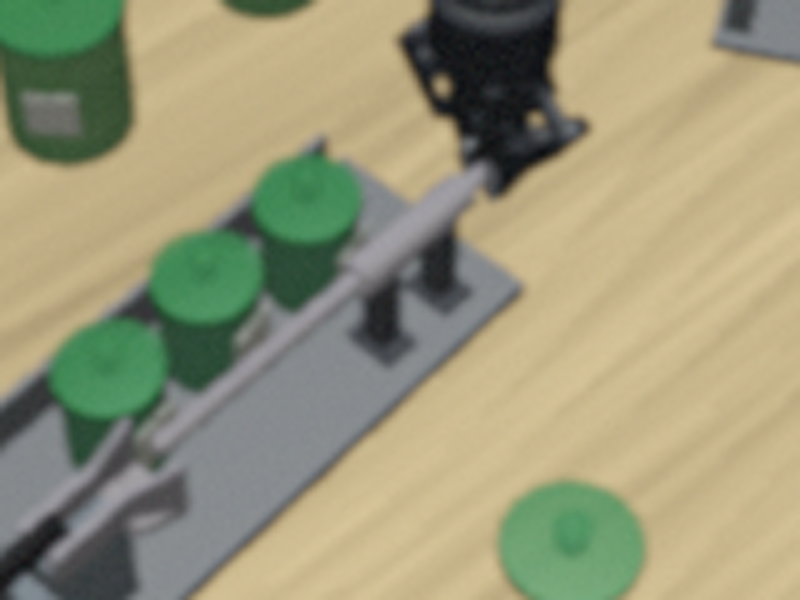

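View pics/f13t.png

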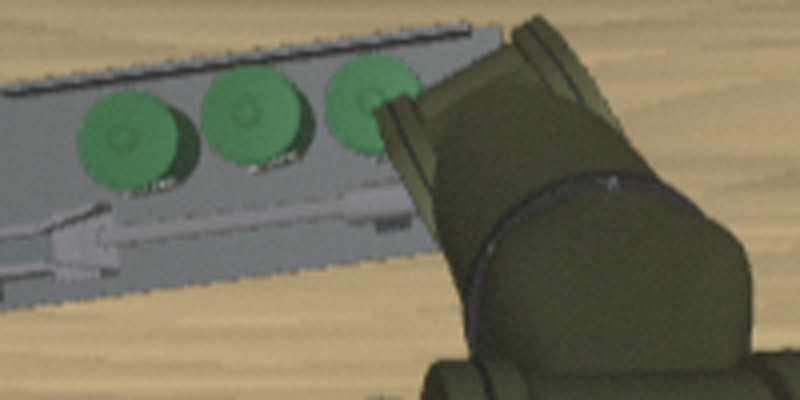

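The tip is over the trough entry: side crop (160,445), top crop (105,235). I'll release, lift, move behind the tail and close the fingers.

Emit:
{"op": "apply_moves", "data": {"rows": [{"dp":[0,0,0],"angular":[0,0,0]},{"dp":[0,0,0],"angular":[0,0,0]},{"dp":[0,0,0],"angular":[0,0,0]},{"dp":[0,0,0],"angular":[0,0,0]},{"dp":[0,-0.04,0],"angular":[0,0,0]},{"dp":[0,-0.1,0],"angular":[0,0,0]},{"dp":[0,-0.13,0],"angular":[0,0,0]},{"dp":[0,-0.13,-0.05],"angular":[0,0,0]},{"dp":[0,-0.13,-0.12],"angular":[0,0,0]},{"dp":[0,-0.13,-0.16],"angular":[0,0,0]}], "grip": -1}}

```text
t: 16.1
tool_pos: [0.5298, -0.1345, 0.1373]
tool_rot: [-1.573, -0.001, 0.125]
ft_force: [0.2, -0.7, 0.3]
opening: 0.998
```

Emit:
{"op": "apply_moves", "data": {"rows": [{"dp":[0,0,0],"angular":[0,0,0]},{"dp":[0,0,0],"angular":[0,0,0]},{"dp":[0,0,0],"angular":[0,0,0]},{"dp":[0,0,0],"angular":[0,0,0]},{"dp":[0,0,0],"angular":[0,0,0]},{"dp":[0,0,0],"angular":[0,0,0]}], "grip": 1, "newtons": 60}}

```text
t: 16.85
tool_pos: [0.5298, -0.1343, 0.1373]
tool_rot: [-1.573, -0.001, 0.125]
ft_force: [-0.6, 0.8, 0.4]
opening: -0.001
```

```bash
python3 o2.py 14; python3 -c "
from h import *
q=[.4928,.1484,.129]; Rz=R.from_euler('z',q[2]).as_matrix()
g=Rz@np.array([0,-.18-.1,0])+[q[0],q[1],0]; print(g)
mv([g[0],g[1],.075],.129)"
```

```text
16.85 [ 0.5298 -0.1343  0.1373] [-1.5726e+00 -1.2000e-03  1.2540e-01] [-0.6  0.8  0.4]
[ 0.5288199  -0.12927349  0.        ]
t 16.95 pos [ 0.5298 -0.1344  0.1373] yaw [-1.5726e+00 -1.3000e-03  1.2500e-01] dp [-0.0008, 0.1245, 0.0107] ang [0.0011, -0.0025, 0.0008] F [ 0.3 -0.6 -0.8] open -0.0
```

View pics/f14s.png

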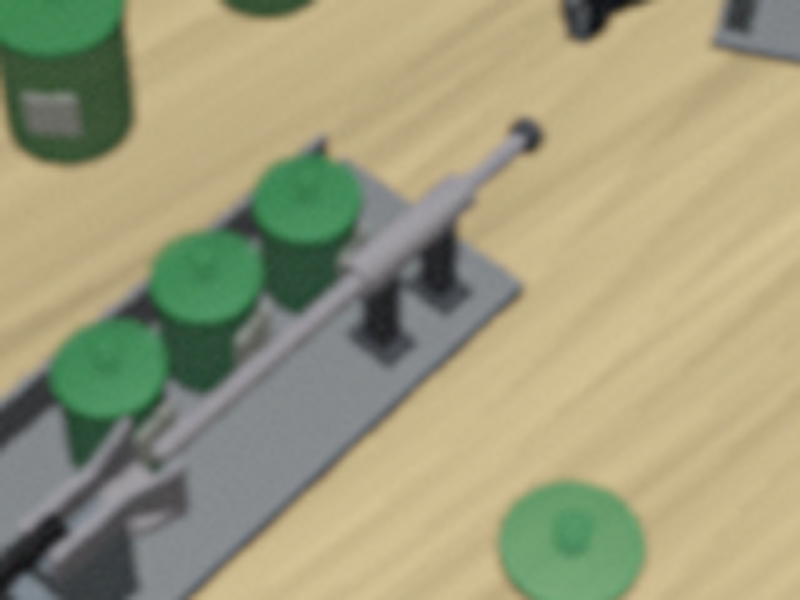

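View pics/f14t.png

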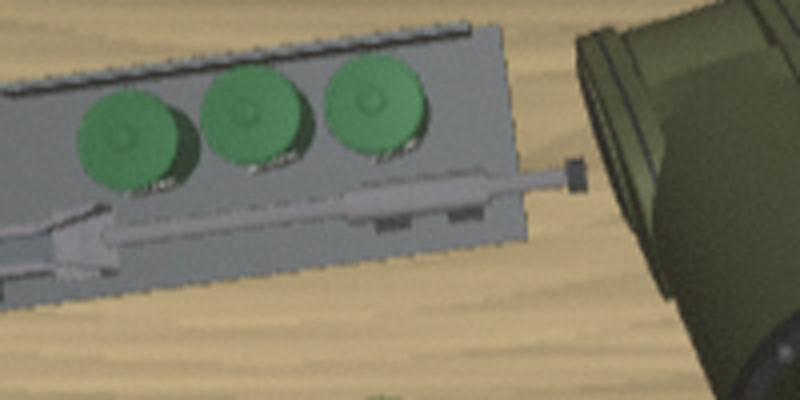

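Emit:
{"op": "apply_moves", "data": {"rows": [{"dp":[0,0.06,0],"angular":[0,0,0]},{"dp":[0,0.122,0],"angular":[0,-0.002,0]},{"dp":[0,0.122,0],"angular":[0.001,-0.002,0]},{"dp":[0,0.122,0.02],"angular":[0.001,-0.002,0]},{"dp":[0,0.122,0.04],"angular":[0.001,-0.002,0]},{"dp":[0,0.122,0.04],"angular":[0.001,-0.002,0]}]}}

```text
t: 17.7
tool_pos: [0.5279, -0.1129, 0.0772]
tool_rot: [-1.57, -0.003, 0.131]
ft_force: [-0.2, -0.5, 1.0]
opening: 0.0
```

```bash
python3 o2.py 15; python3 -c "
from h import *
q=[.4928,.1484,.129]; Rz=R.from_euler('z',q[2]).as_matrix()
g=Rz@np.array([0,-.18-.023,0])+[q[0],q[1],0]; print(g)
mv([g[0],g[1],.076],.129)"
```

```text
17.7 [ 0.5279 -0.1129  0.0772] [-1.5704 -0.0029  0.1308] [-0.2 -0.5  1. ]
[ 0.51891443 -0.05291328  0.        ]
t 17.8 pos [ 0.5277 -0.1145  0.0768] yaw [-1.5715 -0.0021  0.1288] dp [-0.0016, 0.0016, 0.1245] ang [0.0005, -0.0002, 0.0013] F [ 0.2 -0.1  0.8] open 0.002
```

View pics/f15s.png

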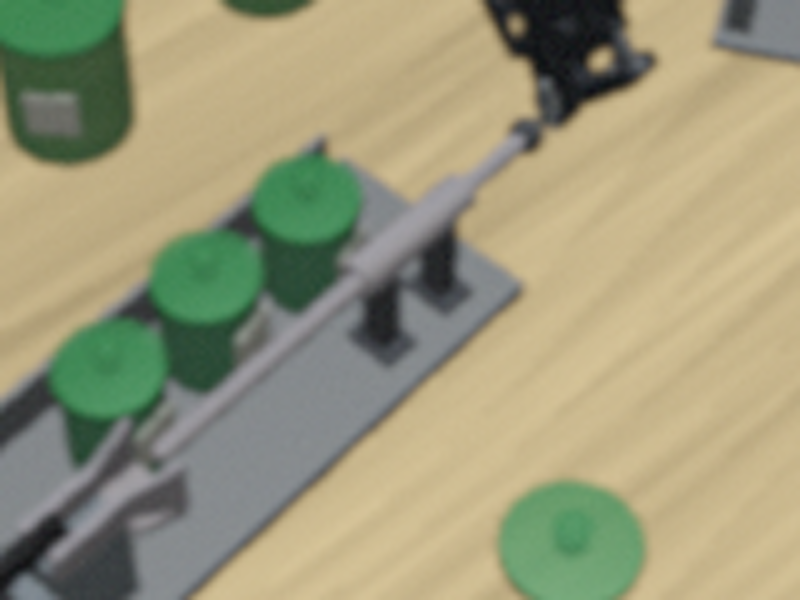

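Emit:
{"op": "apply_moves", "data": {"rows": [{"dp":[0,0,0.01],"angular":[0,0,0]},{"dp":[0,0,0.02],"angular":[0,0,0]},{"dp":[0,0,0.03],"angular":[0,0,0]},{"dp":[-0.001,0,0.04],"angular":[0,0,0]},{"dp":[-0.001,0,0.05],"angular":[0,0,0]},{"dp":[-0.001,0,0.06],"angular":[0,0,0]},{"dp":[-0.001,0,0.07],"angular":[0,0,0]},{"dp":[-0.001,0,0.08],"angular":[0,0,0]},{"dp":[-0.001,0,0.09],"angular":[0,0,0]},{"dp":[-0.001,0,0.095],"angular":[0,0,0]}]}}

```text
t: 19.05
tool_pos: [0.5211, -0.067, 0.0768]
tool_rot: [-1.571, -0.002, 0.129]
ft_force: [0.3, -1.7, 0.6]
opening: 0.001
```

```bash
python3 o2.py 16
```

```text
19.05 [ 0.5211 -0.067   0.0768] [-1.5714 -0.0021  0.1293] [ 0.3 -1.7  0.6]
```

View pics/f16s.png

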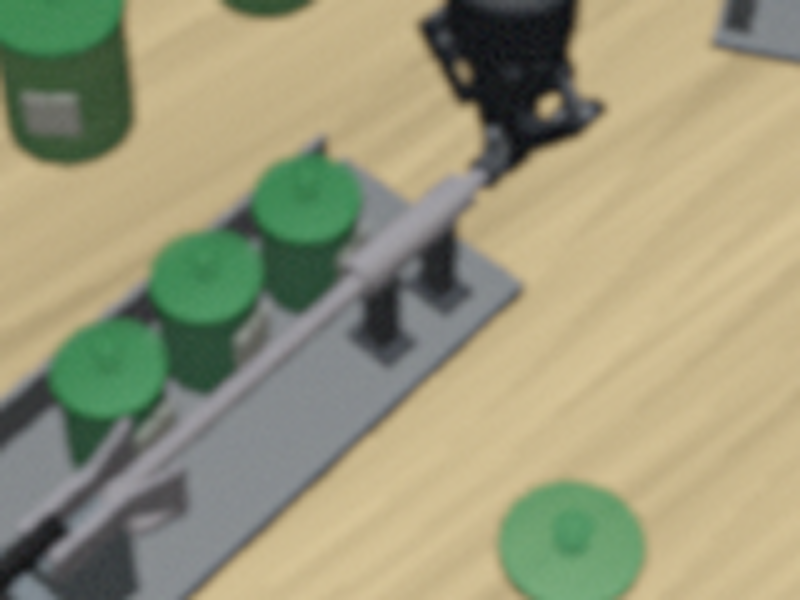

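View pics/f16t.png

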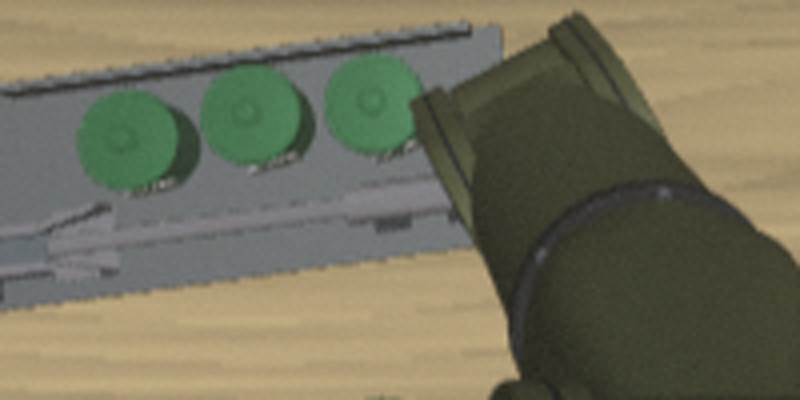

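Emit:
{"op": "apply_moves", "data": {"rows": [{"dp":[0,0,0.008],"angular":[0,0,0]},{"dp":[0,0,0.016],"angular":[0,0,0]},{"dp":[0,0,0.022],"angular":[0,0,0]},{"dp":[0,0,0.028],"angular":[0,0,0]},{"dp":[0,0,0.032],"angular":[0,0,0]},{"dp":[0,0,0.032],"angular":[0,0,0]}]}}

```text
t: 19.9
tool_pos: [0.5191, -0.0517, 0.0768]
tool_rot: [-1.572, -0.002, 0.129]
ft_force: [0.8, -3.0, 0.0]
opening: 0.001
```

Emit:
{"op": "apply_moves", "data": {"rows": [{"dp":[0,0,0.005],"angular":[0,0,0]},{"dp":[0,0,0.01],"angular":[0,0,0]},{"dp":[0,0,0.01],"angular":[0,0,0]}]}}

```text
t: 20.27
tool_pos: [0.5191, -0.0517, 0.0769]
tool_rot: [-1.578, -0.002, 0.124]
ft_force: [2.6, -10.5, -2.1]
opening: -0.0
```

```bash
python3 o2.py 17
```

```text
20.275 [ 0.5191 -0.0517  0.0769] [-1.5782 -0.0017  0.1243] [  2.6 -10.5  -2.1]
```

View pics/f17s.png

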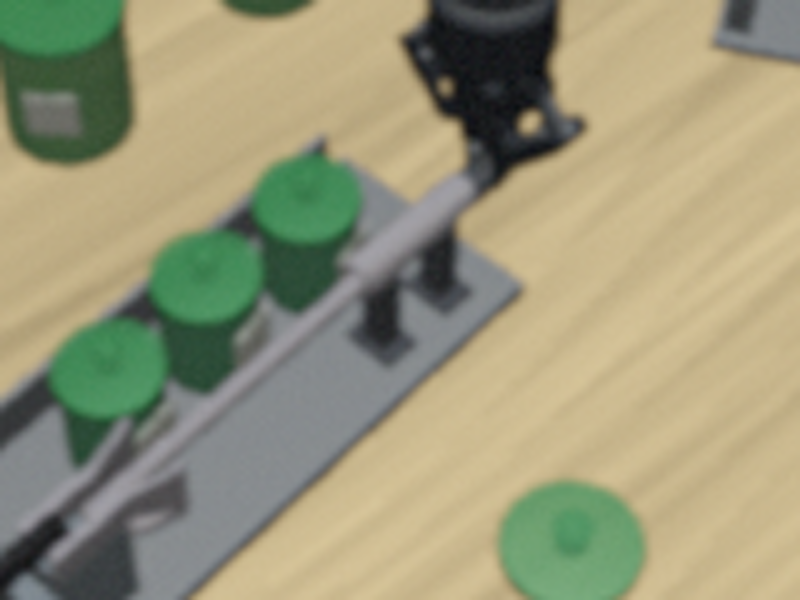

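The hand stopped dead about 22 mm from the mouth, which matches the collar being home (12 mm collar plus an 11 mm half finger). One firmer push, then I'll back off and look.

Emit:
{"op": "apply_moves", "data": {"rows": [{"dp":[0,0,0.014],"angular":[0.003,0.003,0]},{"dp":[0,0,0.014],"angular":[0.003,0.003,0]}]}}

```text
t: 20.62
tool_pos: [0.5189, -0.0517, 0.0769]
tool_rot: [-1.582, -0.001, 0.113]
ft_force: [4.5, -14.2, -1.8]
opening: 0.002
```

Emit:
{"op": "apply_moves", "data": {"rows": [{"dp":[0,0,-0.02],"angular":[0,0,0]},{"dp":[0,0,-0.06],"angular":[0,0,0]},{"dp":[0,0,-0.12],"angular":[0,0,0]},{"dp":[0,0,-0.18],"angular":[0,0,0]},{"dp":[0,0,-0.18],"angular":[0,0,0]}]}}

```text
t: 21.25
tool_pos: [0.5288, -0.1438, 0.0778]
tool_rot: [-1.583, -0.001, 0.109]
ft_force: [0.4, 0.1, -0.7]
opening: -0.001
```

```bash
python3 o2.py 18;python3 -c "
from h import *
for n in ('top','side'):
  im=cv2.imread(f'pics/{n}18.png'); c=(312,235) if n=='top' else (325,225)
  crop('',im,c[0]-45,c[1]-25,c[0]+25,c[1]+25,8,f'pics/g5{n}.png')
cv2.imwrite('pics/g18.png',np.vstack([cv2.imread('pics/g5top.png')[:300],cv2.imread('pics/g5side.png')[:300]]))"
```

```text
21.25 [ 0.5288 -0.1438  0.0778] [-1.5826e+00 -1.3000e-03  1.0860e-01] [ 0.4  0.1 -0.7]
```

View pics/g18.png

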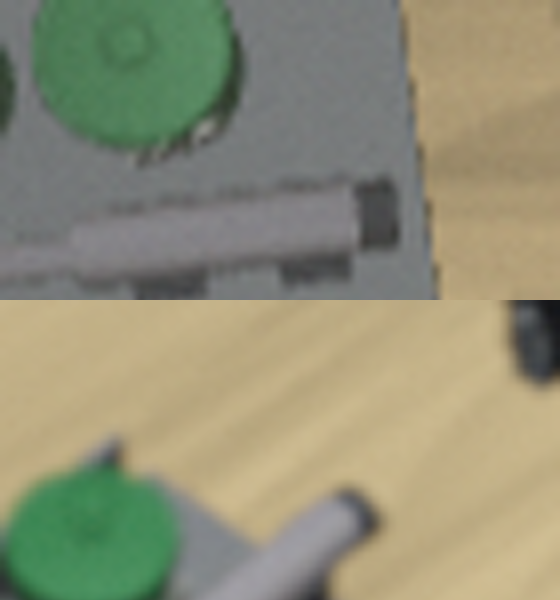

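View pics/f18t.png

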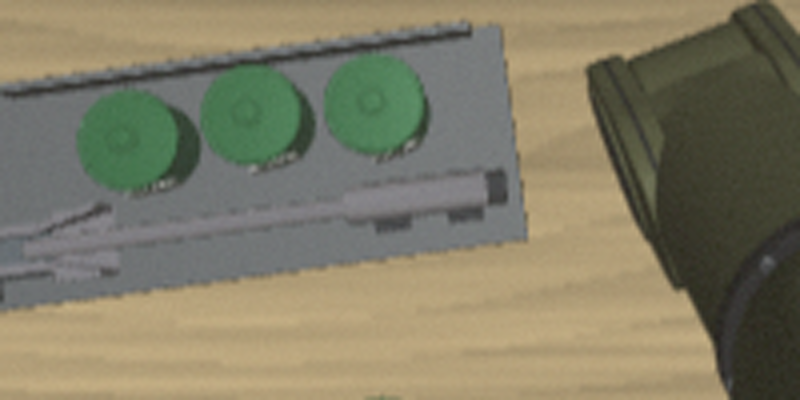

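The collar sits flush on the mouth in both views: top crop collar at (378,213) touching the tube end at x≈355. Next I'll locate the lever handle.

```bash
python3 - <<'E'
from h import *
q=[.4926,.1484,.130]; Ri=R.from_euler('z',-q[2]).as_matrix(); Rz=Ri.T
for z in(.167,.170,.172):
    P=back('top',(158.8,271.3),z); print(z,P.round(4),(Ri@(P-[q[0],q[1],0])).round(4))
for th in (0,.05,.1,.15):
    L=np.array([.1*np.sin(th-.4),.18,.075+.1*np.cos(th-.4)]);P=Rz@L+[q[0],q[1],0]
    print(th,P.round(4),'top',proj('top',P).round(1),'side',proj('side',P).round(1))
im=cv2.imread('pics/side18.png');crop('',im,190,260,290,335,7,'pics/h1.png')
im=cv2.imread('pics/top18.png');crop('',im,140,225,220,285,8,'pics/h2.png')
E
```

```text
0.167 [0.4333 0.3203 0.167 ] [-0.0365  0.1781  0.167 ]
0.17 [0.4334 0.319  0.17  ] [-0.0366  0.1768  0.17  ]
0.172 [0.4335 0.3182 0.172 ] [-0.0366  0.176   0.172 ]
0 [0.4307 0.3218 0.1671] top [[158.1 272.5]] side [[236.4 301.6]]
0.05 [0.4353 0.3224 0.1689] top [[157.6 270.5]] side [[235. 300.]]
0.1 [0.44   0.3231 0.1705] top [[157.1 268.4]] side [[233.6 298.5]]
0.15 [0.4447 0.3237 0.1719] top [[156.7 266.4]] side [[232.2 297.1]]
```

View pics/h1.png

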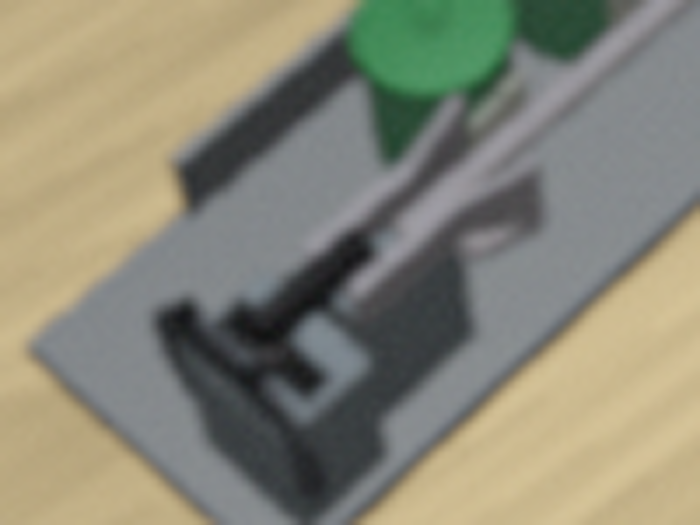

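View pics/h2.png

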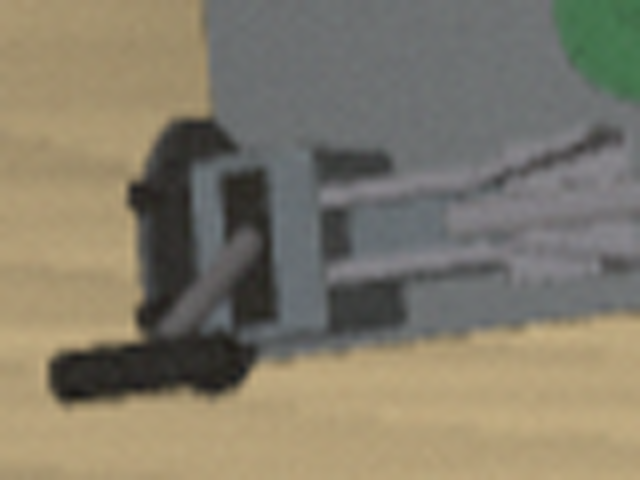

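```bash
python3 -c "
from h import *
print(ctrl.get_state()['joint_pos'].round(2))
q=[.4926,.1484,.130]; Rz=R.from_euler('z',q[2]).as_matrix()
W=lambda x,y,z:Rz@np.array([x,y,z])+[q[0],q[1],0]
print(W(-.1,.178,.26),W(-.1,-.1,.26))
mv(W(-.1,-.3,.26),-.3)
mv(W(-.1,-.05,.26),-1.0)
mv(W(-.1,.178,.26),-1.44)"
```

```text
[ 0.36  0.83 -0.31  1.92  0.55  0.47 -0.25]
[0.37036893 0.3119346  0.26      ] [0.40640722 0.0362804  0.26      ]
t 21.35 pos [ 0.529  -0.1401  0.0779] yaw [-1.5802 -0.0016  0.1135] dp [-0.1965, -0.3643, -0.0252] ang [0.0057, 0.2632, 0.0022] F [ 0.2 -0.5 -0.9] open -0.003
t 21.35 pos [ 0.529  -0.1401  0.0779] yaw [-1.5802 -0.0016  0.1135] dp [-0.2048, -0.369, 0.4747] ang [0.0048, 0.7089, 0.0042] F [ 0.2 -0.5 -0.9] open -0.003
t 21.35 pos [ 0.529  -0.1401  0.0779] yaw [-1.5802 -0.0016  0.1135] dp [-0.2123, -0.3733, 0.9306] ang [0.004, 0.989, 0.0055] F [ 0.2 -0.5 -0.9] open -0.003
```

```bash
python3 -c "
from h import *
q=[.4926,.1484,.130]; Rz=R.from_euler('z',q[2]).as_matrix()
W=lambda x,y,z:Rz@np.array([x,y,z])+[q[0],q[1],0]
mv(W(-.1,.178,.25),1.70)"
```

```text
t 21.35 pos [ 0.529  -0.1401  0.0779] yaw [-1.5802 -0.0016  0.1135] dp [-0.2123, -0.3533, 0.9308] ang [0.0055, -1.01, -0.004] F [ 0.2 -0.5 -0.9] open -0.003
```

Emit:
{"op": "apply_moves", "data": {"rows": [{"dp":[0,-0.1,-0.01],"angular":[0,0,0]},{"dp":[0,-0.2,-0.01],"angular":[0,0,0]},{"dp":[0,-0.3,-0.01],"angular":[0,0,0]},{"dp":[-0.02,-0.353,0.05],"angular":[0,-0.1,0]},{"dp":[-0.05,-0.353,0.16],"angular":[0,-0.2,0]},{"dp":[-0.07,-0.353,0.27],"angular":[0,-0.3,0]},{"dp":[-0.1,-0.353,0.38],"angular":[0,-0.4,0]},{"dp":[-0.12,-0.353,0.49],"angular":[0,-0.5,0]},{"dp":[-0.14,-0.353,0.6],"angular":[0,-0.6,0]},{"dp":[-0.16,-0.353,0.7],"angular":[0,-0.7,0]}]}}

```text
t: 22.6
tool_pos: [0.4074, 0.2035, 0.2512]
tool_rot: [-1.576, 0.007, 1.222]
ft_force: [0.9, -0.2, 0.4]
opening: 0.003
```

```bash
python3 -c "
from h import *
q=[.4926,.1484,.130]; Rz=R.from_euler('z',q[2]).as_matrix()
W=lambda x,y,z:Rz@np.array([x,y,z])+[q[0],q[1],0]
mv(W(-.1,.178,.25),1.70);print(ctrl.get_state()['joint_pos'].round(2))"
```

```text
t 22.6 pos [0.4074 0.2035 0.2512] yaw [-1.5761  0.0067  1.2224] dp [0.1786, 0.0005, 0.1436] ang [0.0023, -0.3041, -0.005] F [ 0.9 -0.2  0.4] open 0.003
[-0.04  0.54 -0.81  2.01  0.54  0.82  0.05]
```

Emit:
{"op": "apply_moves", "data": {"rows": [{"dp":[0.06,0,0.05],"angular":[0,-0.1,0]},{"dp":[0.12,0,0.1],"angular":[0.001,-0.2,-0.002]},{"dp":[0.179,0,0.144],"angular":[0.002,-0.3,-0.005]},{"dp":[0.179,0,0.144],"angular":[0.002,-0.304,-0.005]},{"dp":[0.179,0,0.144],"angular":[0.002,-0.304,-0.005]},{"dp":[0.179,0,0.144],"angular":[0.002,-0.304,-0.005]}]}}

```text
t: 23.35
tool_pos: [0.3703, 0.3111, 0.2501]
tool_rot: [-1.571, 0.001, 1.698]
ft_force: [0.4, -0.3, 0.1]
opening: -0.003
```

```bash
python3 -c "
from h import *
q=[.4926,.1484,.130]; Rz=R.from_euler('z',q[2]).as_matrix()
W=lambda x,y,z:Rz@np.array([x,y,z])+[q[0],q[1],0]
mv(W(-.1,.178,.156),1.70);print(ctrl.get_state()['joint_pos'].round(2))
cv2.imwrite('pics/side19.png',ctrl.get_image('side'));crop('',cv2.imread('pics/side19.png'),170,200,330,330,5,'pics/i1.png')"
```

```text
t 23.35 pos [0.3703 0.3111 0.2501] yaw [-1.5711e+00  1.4000e-03  1.6984e+00] dp [0.0019, 0.1882, -0.0002] ang [0.0002, -0.001, -0.0009] F [ 0.4 -0.3  0.1] open -0.003
[-0.22  0.61 -0.93  1.94  0.62  0.91  0.23]
```

View pics/i1.png

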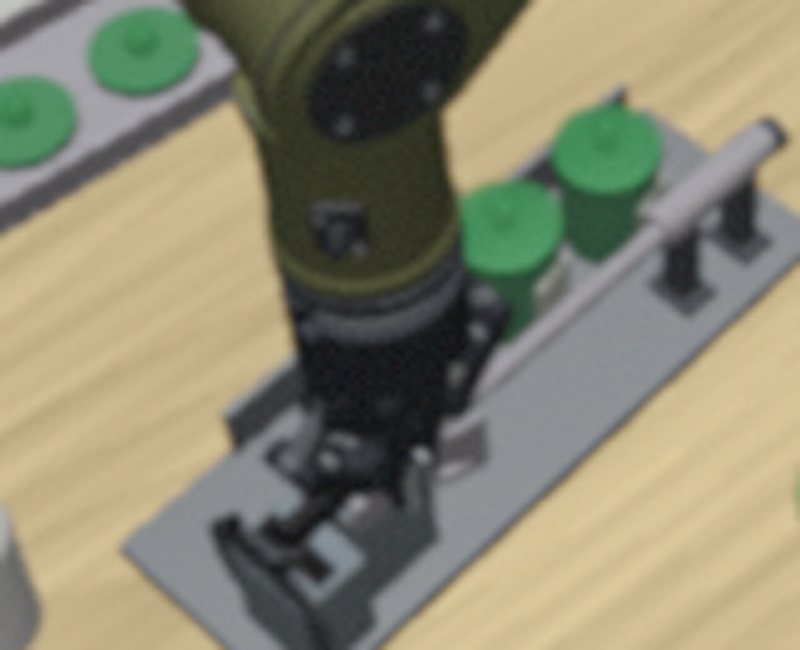

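Emit:
{"op": "apply_moves", "data": {"rows": [{"dp":[0.002,0.08,0],"angular":[0,0,0]},{"dp":[0.002,0.15,0],"angular":[0,0,0]},{"dp":[0.002,0.188,0],"angular":[0,0,0]},{"dp":[0.002,0.188,0],"angular":[0,0,0]},{"dp":[0.002,0.188,-0.03],"angular":[0,0,0]},{"dp":[0.002,0.188,-0.06],"angular":[0,0,0]},{"dp":[0.002,0.188,-0.06],"angular":[0,0,0]}]}}

```text
t: 24.28
tool_pos: [0.4025, 0.316, 0.1566]
tool_rot: [-1.573, -0.0, 1.694]
ft_force: [-0.5, -0.4, 0.4]
opening: -0.002
```

```bash
cat > lv.py <<'E'
from h import *
import sys
q=[.4926,.1484,.130]; Rz=R.from_euler('z',q[2]).as_matrix()
W=lambda x,y,z:Rz@np.array([x,y,z])+[q[0],q[1],0]
s=ctrl.get_state();print('rack pos',(Rz.T@(s['tool_pos']-[q[0],q[1],0])).round(4))
mv(W(.022,.178,.156),1.70)
k=sys.argv[1]
cv2.imwrite(f'pics/side{k}.png',ctrl.get_image('side'));crop('',cv2.imread(f'pics/side{k}.png'),170,200,330,330,5,f'pics/i{k}.png')
E
python3 lv.py 20
```

```text
rack pos [-0.0676  0.1779  0.1566]
t 24.27 pos [0.4025 0.316  0.1566] yaw [-1.5732e+00 -1.0000e-04  1.6944e+00] dp [0.0013, 0.0017, -0.1792] ang [0.0015, -0.0036, 0.0001] F [-0.5 -0.4  0.4] open -0.002
```

View pics/i20.png

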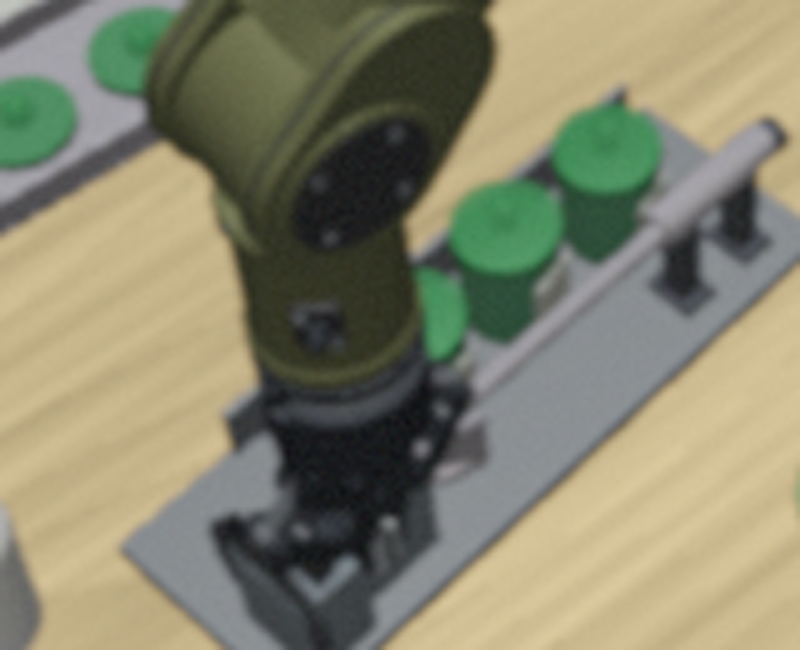

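The finger is at rack x -68 mm, just short of the handle. Now I'll push.

Emit:
{"op": "apply_moves", "data": {"rows": [{"dp":[0.001,0.001,-0.02],"angular":[0.001,-0.003,0]},{"dp":[0.001,0.001,-0.04],"angular":[0.001,-0.003,0]},{"dp":[0.001,0.001,-0.055],"angular":[0.001,-0.003,0]},{"dp":[0.001,0.001,-0.07],"angular":[0.001,-0.003,0]},{"dp":[0.001,0.001,-0.085],"angular":[0.001,-0.003,0]},{"dp":[0.001,0.001,-0.1],"angular":[0.001,-0.003,0]},{"dp":[0.001,0.001,-0.115],"angular":[0.001,-0.003,0]}]}}

```text
t: 25.2
tool_pos: [0.4515, 0.3229, 0.1562]
tool_rot: [-1.559, 0.003, 1.704]
ft_force: [-23.8, -5.2, 18.4]
opening: -0.0
```

```bash
python3 lv.py 21
```

```text
rack pos [-0.0181  0.1784  0.1562]
t 25.2 pos [0.4515 0.3229 0.1562] yaw [-1.5594  0.003   1.7041] dp [-0.001, -0.0005, -0.0802] ang [-0.0073, 0.0026, -0.0019] F [-23.8  -5.2  18.4] open -0.0
```

View pics/i21.png

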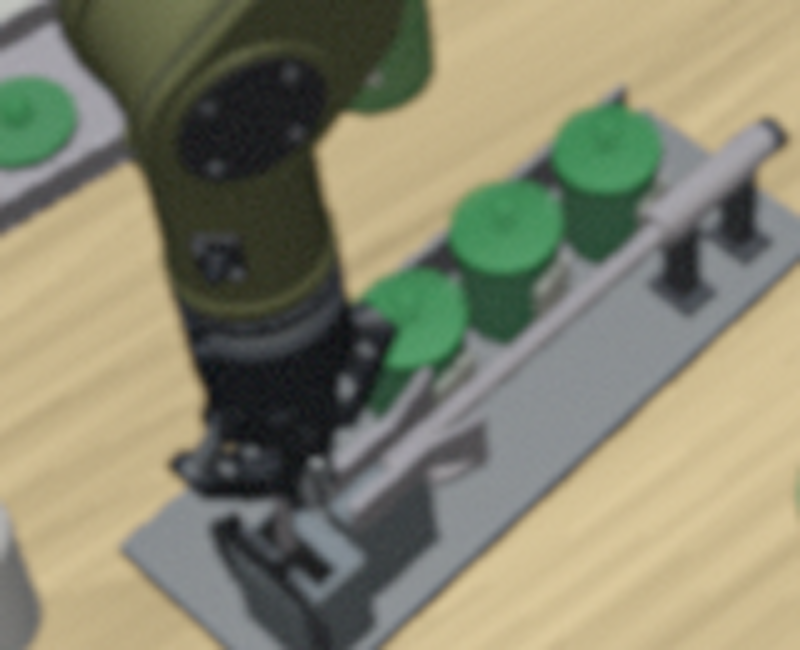

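At the detent: 24 N, handle near the middle. I'll keep going past the hump.

Emit:
{"op": "apply_moves", "data": {"rows": [{"dp":[0,0,-0.02],"angular":[-0.007,0,0]},{"dp":[0,0,-0.035],"angular":[-0.007,0,0]},{"dp":[0,0,-0.05],"angular":[-0.007,0,0]},{"dp":[0,0,-0.065],"angular":[-0.007,0,0]},{"dp":[0,0,-0.08],"angular":[-0.007,0,0]},{"dp":[0,0,-0.08],"angular":[-0.007,0,0]}]}}

```text
t: 26.0
tool_pos: [0.4923, 0.3282, 0.1554]
tool_rot: [-1.57, 0.003, 1.702]
ft_force: [0.3, 0.5, 1.0]
opening: 0.002
```

```bash
python3 lv.py 22
```

```text
rack pos [0.023  0.1783 0.1554]
t 26.0 pos [0.4923 0.3282 0.1554] yaw [-1.5704  0.0027  1.7024] dp [-0.0006, -0.0011, 0.0021] ang [-0.0002, 0.0015, -0.0018] F [0.3 0.5 1. ] open 0.002
```

View pics/i22.png

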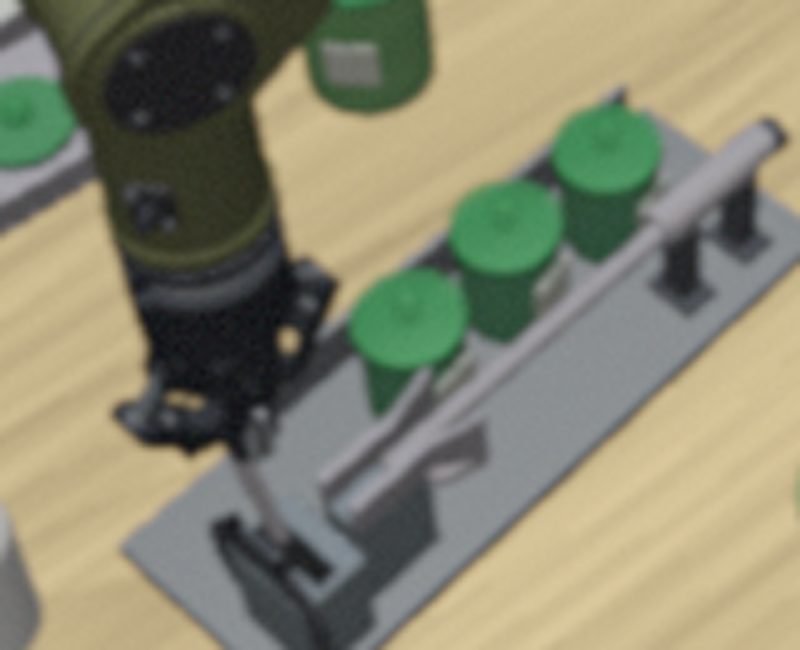

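The force has dropped to zero, so the lever snapped past the hump. I'll back straight off and check.

Emit:
{"op": "apply_moves", "data": {"rows": [{"dp":[0,0,0.05],"angular":[0,0,0]},{"dp":[0,0,0.12],"angular":[0,0,0]},{"dp":[0,0,0.2],"angular":[0,0,0]},{"dp":[0,-0.1,0.24],"angular":[0,0,0]},{"dp":[0,-0.2,0.24],"angular":[0,0,0]},{"dp":[0.05,-0.3,0.24],"angular":[0,0,0]},{"dp":[0.05,-0.3,0.24],"angular":[0,0,0]}]}}

```text
t: 26.92
tool_pos: [0.3696, 0.342, 0.3097]
tool_rot: [-1.577, -0.005, 1.705]
ft_force: [0.2, -0.9, -0.4]
opening: 0.002
```

```bash
python3 lv.py 23; python3 - <<'E'
from h import *
cv2.imwrite('pics/top23.png',ctrl.get_image('top'));crop('',cv2.imread('pics/top23.png'),140,110,340,280,4,'pics/t23.png')
q=[.4926,.1484,.130]; Rz=R.from_euler('z',q[2]).as_matrix()
for th in (.55,.7,.8,.85):
    P=Rz@np.array([.1*np.sin(th-.4),.18,.075+.1*np.cos(th-.4)])+[q[0],q[1],0]; print(th,(proj('side',P)[0]-[170,200])*5,(proj('top',P)[0]-[140,110])*4)
E
```

```text
rack pos [-0.0969  0.2079  0.3097]
t 26.93 pos [0.3696 0.342  0.3097] yaw [-1.5765 -0.005   1.7055] dp [-0.0625, 0.3084, -0.2358] ang [0.0036, 0.0035, 0.0032] F [ 0.2 -0.9 -0.4] open 0.002
0.55 [255.85284002 435.80617485] [ 60.37887194 556.84246273]
0.7 [237.04271248 422.43173678] [ 61.09943065 531.8954844 ]
0.8 [225.4515482  415.35239629] [ 62.5168612  516.09508749]
0.85 [219.98598204 412.38678794] [ 63.49667059 508.51750834]
```

View pics/i23.png

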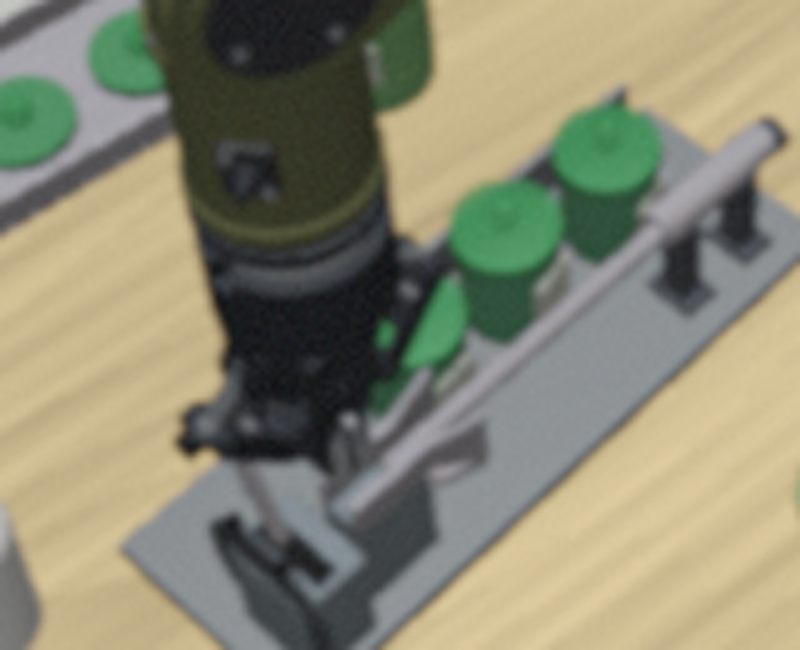

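View pics/t23.png

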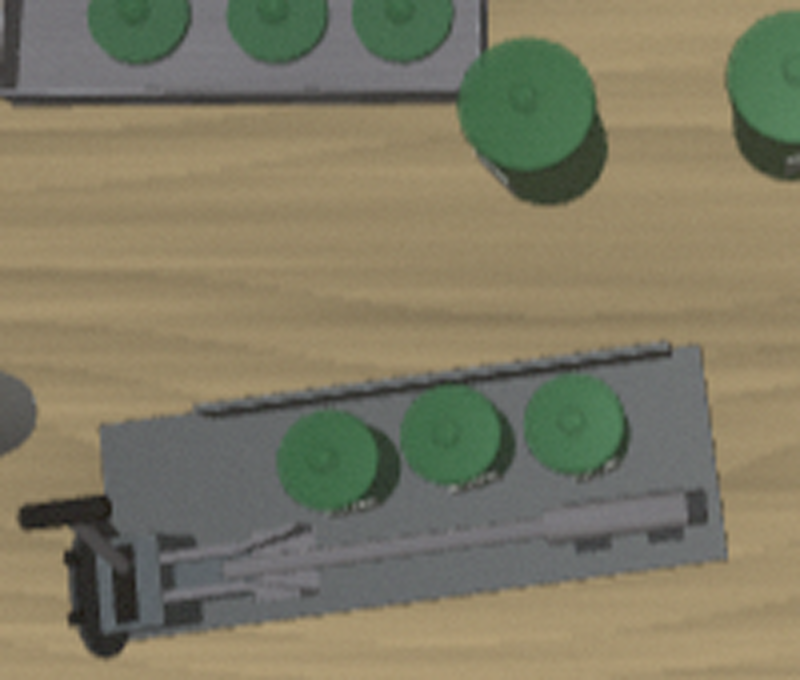

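In the top crop the handle is at (65,511), which gives about 0.83 rad, inside the notch range. The collar is still flush, the jars are at their original pixels, and the robot is clear of everything.

```bash
python3 -c "
from rig import ctrl
print(ctrl.hand_in())"
```

```text
the job is handed in; nothing more can be done
None
```

The bar is fully home in the guide tube and the lever is in its notch. I handed the job in at about 27 s of the 61 s allowed; no verdict was reported.

- **Bar:** I lifted it from its rest, fed it tip first through the tube in two grips, and pushed the tail home with closed fingers. It stopped dead, with the force rising to about 15 N. Both cameras showed the collar flush on the tube mouth, and the last top view still did.
- **Lever:** I pushed it past the detent, reading about 24 N sideways and 18 N upwards at the wrist at one point in the detent. After I backed off, it stayed at about 0.83 rad, measured from the top view.
- **Jars:** The three rack jars are at their starting pixels in the top view, and the two large jars are still standing. The arm ended clear, with no contact force.
- **Disagreements:** The side camera's fit of the rack differed from the top camera's by 1–2 mm and 0.006 rad. The bar tip entered the trough about 3 mm to one side, well within the 12 mm its flared entry allows. In the last side view the hand hid the lever handle, so the lever angle comes from the top camera alone.

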